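Put the turner's boards and bowls up to season

TASK

Put today's work up to season: pile all the boards flat on the grey block, square and flush with it and with one another, and only when the pile is complete set the steel weight flat on top, centred and in line with the pile. Nest all the bowls upright in one stack in the middle of the cork pad, gripping them gently (never more than about 40 N per finger). Leave the round tin and the lathe chuck among them where they are.

Things in the scene. Friction and masses are not known exactly. Their poses are not given: they have to be found in the camera images.
- bed: Fixed grey-painted solid block, 120 x 54 mm and 24 mm high, the same footprint as a board. Origin at the centre of its underside on the table; x along its 120 mm length, z up.
- bed_top (a point): Centre of the grey block's top face, 24 mm above the table.
- pad: Fixed round cork pad, 120 mm across and 6 mm thick. Origin at the centre of its underside on the table.
- pad_top (a point): Centre of the cork pad's top face, 6 mm above the table.
- board1: Flat brown hardwood board, 120 x 54 x 18 mm, about 0.1 kg; it lies flat on the table at first. Origin at the centre of its underside; x along its length, y across it, z up. All boards are alike; three or four are there (None if absent).
- board2: Flat brown hardwood board, 120 x 54 x 18 mm, about 0.1 kg; it lies flat on the table at first. Origin at the centre of its underside; x along its length, y across it, z up. All boards are alike; three or four are there (None if absent).
- board3: Flat brown hardwood board, 120 x 54 x 18 mm, about 0.1 kg; it lies flat on the table at first. Origin at the centre of its underside; x along its length, y across it, z up. All boards are alike; three or four are there (None if absent).
- board4: Flat brown hardwood board, 120 x 54 x 18 mm, about 0.1 kg; it lies flat on the table at first. Origin at the centre of its underside; x along its length, y across it, z up. All boards are alike; three or four are there (None if absent).
- bowl1: Pale wooden bowl, 0.12 kg, upright, 58 mm high. Origin: centre of underside, z up. Foot 54 mm across, widening to 79 at 34 mm height; above, an upright rim band, 100 mm outside, 84 inside (wall 8), 34 to 58 mm high: pinch it from above. All alike, 2 or 3 there (None if absent). Nested, the upper's band rests on the lower's rim, 24 mm higher, about 2 mm play. Thin: grip under 40 N per finger.
- bowl2: Pale wooden bowl, 0.12 kg, upright, 58 mm high. Origin: centre of underside, z up. Foot 54 mm across, widening to 79 at 34 mm height; above, an upright rim band, 100 mm outside, 84 inside (wall 8), 34 to 58 mm high: pinch it from above. All alike, 2 or 3 there (None if absent). Nested, the upper's band rests on the lower's rim, 24 mm higher, about 2 mm play. Thin: grip under 40 N per finger.
- bowl3: Pale wooden bowl, 0.12 kg, upright, 58 mm high. Origin: centre of underside, z up. Foot 54 mm across, widening to 79 at 34 mm height; above, an upright rim band, 100 mm outside, 84 inside (wall 8), 34 to 58 mm high: pinch it from above. All alike, 2 or 3 there (None if absent). Nested, the upper's band rests on the lower's rim, 24 mm higher, about 2 mm play. Thin: grip under 40 N per finger.
- weight: Flat steel pressing weight, 0.75 kg: a slab 110 x 50 x 18 mm with a bar handle over its middle along x, 78 mm long, 14 mm wide, 48 to 62 mm above the underside, on two posts 33 mm either side of the middle. Origin at the centre of the underside; x along its length, z up.
- tin: Bystander: round metal tin, 76 mm across, 42 mm high. Origin at the centre of its underside. Leave alone.
- chuck: Bystander: heavy round steel lathe chuck with four jaws, 72 mm across, 44 mm high. Origin at the centre of its underside. Leave alone.
Mind the look-alikes: they are no part of the job. Leave any purple look-alike of the board1 alone.

How it is judged:
By the outcome, as a careful person would: the job done as asked, in the order asked, and still so for the second after the job is handed in, with the robot touching nothing.
Of board1, board2, board3, board4 only 3 to 4 are there at a start; the rules pass over those that are not, and their reading is None.
Of bowl1, bowl2, bowl3 only 2 to 3 are there at a start; the rules pass over those that are not, and their reading is None.
At some moment in a run one of bowl1, bowl2, bowl3 may be knocked a few centimetres aside while the robot is not near it.
It also fails if it takes over 210 s, if anything falls off the work surface, if the arm or the gripper's body presses on something with over 40 N, if the wrist force passes 120 N, or if a joint passes its speed limit or range.

ROBOT

A 7-joint arm with a two-finger parallel gripper is mounted at the origin on the work surface. World frame = base frame: x ahead of the robot, y to its left, z up, the work surface at z = 0. Lengths are in m, angles in rad, forces in N, time in s.
With the tool pointing down it reaches from about 0.425 to 0.825 m from the base axis. Payload 3.6 kg.
Tool frame: the origin (TCP) lies at the very end of the fingers, on their centre line; the grasp point (between the pads) lies 19 mm behind it; x points along the fingers, y is the direction in which the jaws open and shut, and the axes are right-handed (so a half turn about x gives the same grasp; the last joint's range is limited). The gripper opens to 93 mm and grips with 3 to 60 N. Pads are 15 mm wide; open, the fingers measure 128 mm over their backs; the gripper's body (75 mm by 188 mm) begins 65 mm behind the grasp point.
Start: joints at [1.165, 0.615, -0.013, 1.423, 0.008, 1.103, -0.04], TCP at [0.241, -0.604, 0.219] pointing down, gripper open.
Joint ranges: [-3.12, 3.12], [-0.3, 2.06], [-1.34, 1.32], [0.26, 2.42], [-1.36, 4.5], [0.01, 1.98], [-2.84, 2.84]. Speed limits (rad/s): [2.79, 2.79, 3.14, 3.14, 3.14, 3.14, 3.14].

INTERFACE

Orientations are given as a rotation vector (axis times angle).
In Python, from bench import robot gives the robot as it stands.
- The arm moves only by the shell command python3 -m creep 'ROWS' [OPENING] [FORCE]. ROWS is JSON, a list of rows, each a list of 4 numbers: the shift along the world's x, y, z in m, then the turn about the world's z in rad. In form: [[dx, dy, dz, twist], ...]. A call has exactly 8 rows; each row shifts and turns the pose as measured when the row begins; what a row does not reach is not made up. A row lasts 1/12 s, in which the tool goes at most 41.7 mm and 7.16 degrees, less where a joint would pass 70% of its speed; a pose out of reach is approached as far as the arm can. A call is refused whole if a number of a shift passes 0.0417 or a number of a turn 0.125, either way. A call with a gripper value outside its range is refused whole. OPENING is the closure, from -1 (fully open) to 1 (shut), set as the call begins (- or left out, the last holds). The fingers move at their own pace and stop on an object; FORCE is the grip in N (left out, the last holds). Time passes only in rows, so rows that do not move let the fingers close, or fill a call up. It gives the time, the measured TCP pose, the force and the opening at its end, in the units of the state.
- robot.read_state(): the state, without advancing time (a new reading comes with each control period).
- robot.grab_frame(name): name is "scene" or "side" or "wrist"; returns a dict with "frame" (400x640x3 uint8, red, green, blue), "camera_matrix" (3x3 intrinsics, pixels), "world_to_cam" (4x4, takes a point from world to camera coordinates); the wrist camera has in their place "tool_from_camera" (4x4, takes a point from camera to tool coordinates, whose origin is the TCP and whose axes are the tool frame's). Camera axes: x right, y down, z forward; pixel columns grow to the right and rows downward; lengths in m; the calibration is good to about 2 mm. A picture is of the moment at which its call begins: read the wrist's pose just before it. There is no depth.
- robot.finish_job(): hands the job in, once; it reports no verdict.
The state is a dict: "time_s": time; "qpos": joint angles; "qd": joint speeds; "joint_torque": joint torques, N m; "position": TCP position; "tool_rot": TCP orientation; "wrist_force": force on the tool from outside, world axes, zero at the start; "ft_torque": the same for the moment, N m; "gripper_width": opening from 0.0 (shut) to 1.0 (fully open).
Only numpy, scipy, OpenCV 4.12 (cv2) and the standard library are available. Lean on these libraries where they do the work, as an engineer would, in place of code of your own. Each camera call takes 0.05 s, during which the arm holds its last target.

## Working session

There is one attempt and no reset: what is moved stays moved. The work goes in short steps, Python scripts to look and compute and a shell command to move; the robot and the scene stay as the last step left them, time stands still between calls to the robot, and variables do not carry over. Pictures are saved under pics/ and viewed, and the job is handed in when it is done.

```bash
ls; mkdir -p pics; python3 - <<'E'
from bench import robot
import cv2
s=robot.read_state(); print(s)
for n in("scene","side","wrist"):
    f=robot.grab_frame(n); cv2.imwrite(f"pics/{n}0.png",f["frame"][:,:,::-1]); print(n,[ (k,v) for k,v in f.items() if k!="frame"])
E
```

```text
pics
{'time_s': 0.0, 'qpos': array([ 1.16446626,  0.61590977, -0.01263838,  1.42488117,  0.00813124,
        1.10340282, -0.04041262]), 'qd': array([ 8.11334708e-04, -5.55044766e-04, -1.82649769e-03, -8.45134300e-05,
        1.70238040e-03, -1.20861882e-03,  1.34295176e-03]), 'joint_torque': array([ 8.54978748e-05, -4.58936012e+01,  2.08757767e-01, -1.65744638e+01,
       -6.11628522e-02,  2.06125231e-02,  2.29975767e-04]), 'position': array([ 0.24071465, -0.60293591,  0.21749314]), 'tool_rot': array([ 2.01399207,  0.38990623, -2.01508399]), 'wrist_force': array([-1.09680894,  0.39663086, -0.15845445]), 'ft_torque': array([ 0.01028105, -0.01019272, -0.00553744]), 'gripper_width': 0.9979753360080581}
scene [('camera_matrix', array([[405.13201402,   0.        , 319.1766244 ],
       [  0.        , 405.13201402, 197.33031127],
       [  0.        ,   0.        ,   1.        ]])), ('world_to_cam', array([[ 0.76202122,  0.64753397,  0.00483868, -0.364953  ],
       [ 0.42277546, -0.49183658, -0.7611555 , -0.16923838],
       [-0.4904942 ,  0.58206231, -0.64855138,  1.44743494],
       [ 0
[... 342 characters left out ...]
25, -0.65256173,  0.24316123],
       [ 0.3470162 , -0.55264627, -0.75773469,  1.03014514],
       [ 0.        ,  0.        ,  0.        ,  1.        ]]))]
wrist [('camera_matrix', array([[306.15883414,   0.        , 323.0895826 ],
       [  0.        , 306.15883414, 197.03000914],
       [  0.        ,   0.        ,   1.        ]])), ('tool_from_camera', array([[ 1.04794251e-03, -2.91258926e-01,  9.56643685e-01,
        -1.65467672e-01],
       [ 9.99997900e-01,  1.98995688e-03, -4.89573721e-04,
        -2.72416603e-04],
       [-1.76108697e-03,  9.56642189e-01,  2.91260400e-01,
        -8.09989516e-02],
       [ 0.00000000e+00,  0.00000000e+00,  0.00000000e+00,
         1.00000000e+00]]))]
```

View pics/scene0.png

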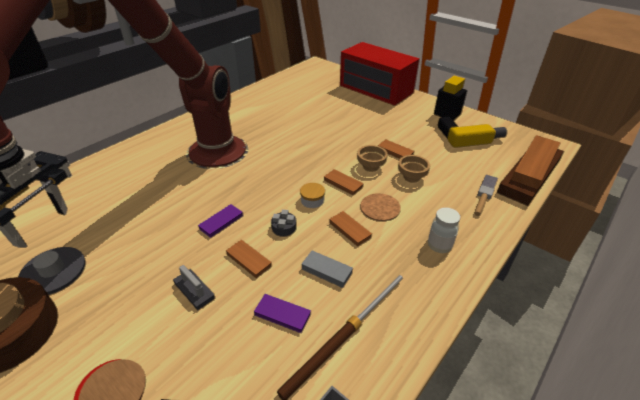

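View pics/side0.png

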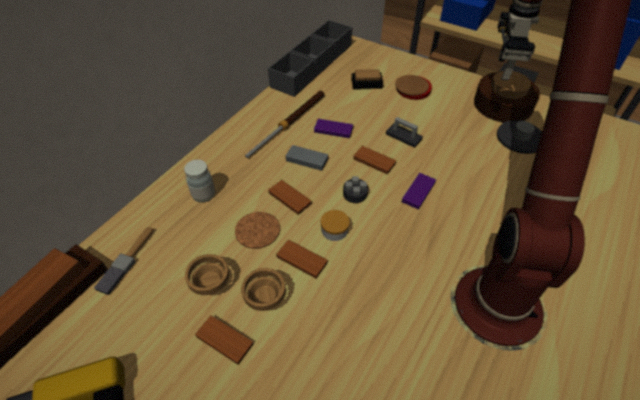

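View pics/wrist0.png

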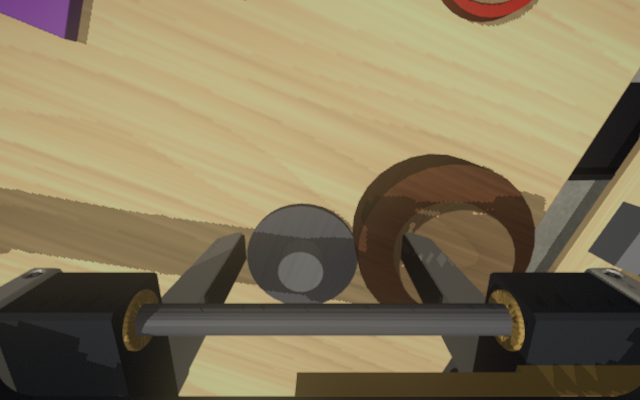

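Four brown boards sit at scene pixels (248,258), (350,228), (343,181) and (396,149). The look-alikes are purple, at (221,220) and (282,313). There are two bowls at (371,157) and (413,168), the grey bed at (327,268), the pad at (380,207) and the weight at (194,288). The tin is at (312,194) and the chuck at (284,222).

```bash
cat > h.py <<'E'
import numpy as np, cv2
from scipy.spatial.transform import Rotation as R
from bench import robot
def grab(n,save=None):
    s=robot.read_state(); f=robot.grab_frame(n); K=f["camera_matrix"]
    if n=="wrist":
        T=np.eye(4);T[:3,:3]=R.from_rotvec(s["tool_rot"]).as_matrix();T[:3,3]=s["position"]; C=T@f["tool_from_camera"]
    else: C=np.linalg.inv(f["world_to_cam"])
    im=f["frame"]
    if save: cv2.imwrite("pics/"+save,im[:,:,::-1])
    return im,K,C,s
def ray(px,K,C,h):
    px=np.atleast_2d(px).astype(float)
    d=np.c_[px,np.ones(len(px))]@np.linalg.inv(K).T@C[:3,:3].T; o=C[:3,3]
    return o+d*((h-o[2])/d[:,2])[:,None]
def proj(P,K,C):
    P=np.atleast_2d(P); W=np.linalg.inv(C); c=P@W[:3,:3].T+W[:3,3]; u=c@K.T; return u[:,:2]/u[:,2:]
def yaw(s):
    y=R.from_rotvec(s["tool_rot"]).as_matrix()[:,1]; return np.degrees(np.arctan2(y[1],y[0]))  # jaw axis direction
def brown(im):
    h=cv2.cvtColor(im,cv2.COLOR_RGB2HSV); return cv2.inRange(h,(3,130,60),(13,255,255))
E
python3 - <<'E'
from h import *
for n in("scene","side"):
    im,K,C,s=grab(n)
    hs=cv2.cvtColor(im,cv2.COLOR_RGB2HSV)
    for p in ([(248,258),(350,228),(343,181),(396,149),(327,265),(380,207),(371,153),(413,160),(194,288),(312,190),(284,218),(221,220),(282,313)] if n=="scene" else [(374,159),(290,196),(302,258),(224,338),(307,156),(258,229),(264,287),(210,274),(403,133),(335,219),(356,188),(419,190),(334,128)]):
        print(n,p,hs[p[1],p[0]],ray(p,K,C,0.02)[0].round(3))
E
```

```text
scene (248, 258) [ 12 175 160] [ 0.478 -0.28   0.02 ]
scene (350, 228) [ 12 175 162] [ 0.61  -0.023  0.02 ]
scene (343, 181) [ 12 176 161] [0.466 0.131 0.02 ]
scene (396, 149) [ 13 177 160] [0.496 0.396 0.02 ]
scene (327, 265) [ 30   4 124] [ 0.646 -0.166  0.02 ]
scene (380, 207) [ 13 144 166] [0.625 0.104 0.02 ]
scene (371, 153) [ 17 136  92] [0.444 0.318 0.02 ]
scene (413, 160) [ 15 134  74] [0.576 0.377 0.02 ]
scene (194, 288) [ 0 11 71] [ 0.45  -0.427  0.02 ]
scene (312, 190) [ 18 182 184] [0.422 0.033 0.02 ]
scene (284, 218) [ 0 13 57] [ 0.444 -0.113  0.02 ]
scene (221, 220) [142 172 123] [ 0.315 -0.235  0.02 ]
scene (282, 313) [142 167 125] [ 0.658 -0.34   0.02 ]
side (374, 159) [ 12 187 113] [ 0.463 -0.264  0.02 ]
side (290, 196) [ 12 187 117] [ 0.594 -0.007  0.02 ]
side (302, 258) [ 12 192 114] [0.451 0.146 0.02 ]
side (224, 338) [ 12 194 108] [0.481 0.409 0.02 ]
side (307, 156) [110   9  85] [ 0.642 -0.168  0.02 ]
side (258, 229) [ 14 154 124] [0.599 0.132 0.02 ]
side (264, 287) [ 16 145 130] [0.483 0.262 0.02 ]
side (210, 274) [ 17 143 128] [0.615 0.303 0.02 ]
side (403, 133) [173  24  42] [ 0.44  -0.419  0.02 ]
side (335, 219) [ 18 187 132] [ 0.445 -0.003  0.02 ]
side (356, 188) [ 36  12 104] [ 0.452 -0.131  0.02 ]
side (419, 190) [142 192  81] [ 0.297 -0.219  0.02 ]
side (334, 128) [140 180  82] [ 0.639 -0.323  0.02 ]
```

```bash
python3 - <<'E'
from h import *
for n in("scene","side"):
    im,K,C,s=grab(n)
    hs=cv2.cvtColor(im,cv2.COLOR_RGB2HSV)
    m=cv2.inRange(hs,(8,165,40),(14,255,255))
    cs,_=cv2.findContours(m,cv2.RETR_EXTERNAL,cv2.CHAIN_APPROX_NONE)
    for c in cs:
        if cv2.contourArea(c)<300: continue
        W=ray(c[:,0],K,C,0.018)[:,:2]; r=cv2.minAreaRect((W*1000).astype(np.float32))
        b=r[1]; a=r[2] if b[0]>b[1] else r[2]+90
        print(n,np.round(r[0]),np.round(b),round((a+90)%180-90,1))
    m=cv2.inRange(hs,(0,0,95 if n=="scene" else 50),(180,25,200))
    cs,_=cv2.findContours(m,cv2.RETR_EXTERNAL,cv2.CHAIN_APPROX_NONE)
    for c in cs:
        if cv2.contourArea(c)<200: continue
        W=ray(c[:,0],K,C,0.024)[:,:2]; r=cv2.minAreaRect((W*1000).astype(np.float32))
        if 300<r[0][0]<800 and abs(r[0][1])<500: print(n,"grey",np.round(r[0]),np.round(r[1]),round(r[2],1))
    m=cv2.inRange(hs,(14,120,80),(19,165,255))
    # rim inner: show edges
    x0,y0,x1,y1=(340,130,440,230) if n=="scene" else (170,200,320,320)
    cv2.imwrite(f"pics/crop_{n}.png",cv2.resize(im[y0:y1,x0:x1,::-1],None,fx=5,fy=5,interpolation=cv2.INTER_CUBIC))
E
```

```text
scene [ 789. -367.] [214.  22.] 86.6
scene [ 189. -700.] [107. 204.] -18.8
scene [ 475. -278.] [ 56. 124.] -1.4
scene [607. -20.] [ 60. 124.] -10.2
scene [464. 131.] [ 62. 123.] -0.1
scene [898. 633.] [106. 376.] -88.3
scene [ 331. 1711.] [  78. 1783.] -73.2
scene [   5. 1528.] [  65. 1497.] -63.4
scene [-624. 1232.] [  97. 1049.] -46.1
scene [-779.  942.] [ 122. 1316.] -38.1
scene grey [ 649. -171.] [117.  50.] 11.3
side [483. 409.] [121.  56.] 0.8
side [950. 558.] [ 89. 221.] -86.4
side [454. 146.] [119.  57.] 0.3
side [597.  -7.] [ 57. 123.] -10.7
side [ 464. -266.] [ 61. 119.] -1.5
side grey [ 640. -159.] [116.  63.] 11.2
```

View pics/crop_side.png

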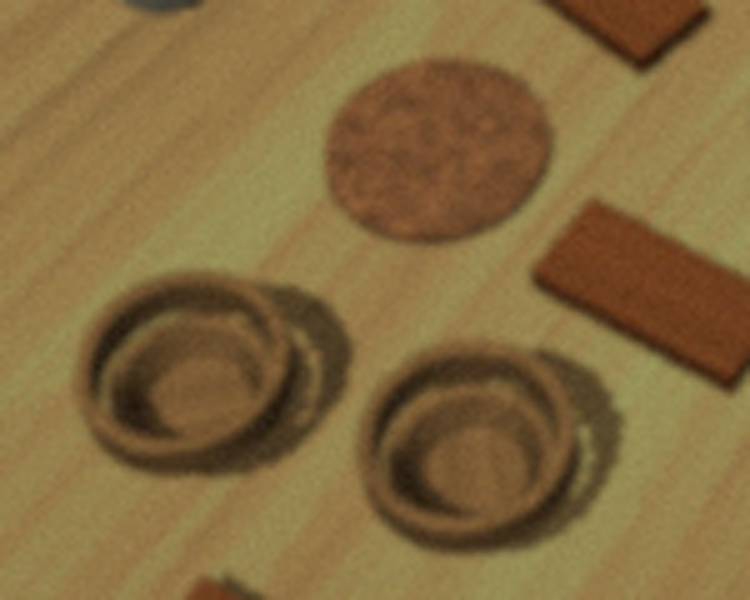

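```bash
python3 - <<'E'
from h import *
im,K,C,s=grab("wrist")
print(R.from_rotvec(s["tool_rot"]).as_matrix().round(3),yaw(s),C[:3,3],ray((320,150),K,C,0.02), ray((320,280),K,C,0.02),s["time_s"])
E
python3 -m creep '[[0.025,0.037,0,0],[0.025,0.037,0,0],[0.025,0.037,0,0],[0.025,0.037,0,0],[0.025,0.037,0,0],[0.025,0.037,0,0],[0.025,0.037,0,0],[0.025,0.037,0,0]]'
```

```text
[[-0.     0.371 -0.929]
 [ 0.001 -0.929 -0.371]
 [-1.    -0.001 -0.   ]] -68.23768807324296 [ 0.31607457 -0.57332949  0.38384566] [[ 0.26583042 -0.58889617  0.02      ]] [[ 0.10250303 -0.65387503  0.02      ]] 0.35
time_s: 1.07
position: [0.4199, -0.3288, 0.2183]
tool_rot: [2.018, 0.353, -2.032]
wrist_force: [1.0, -0.2, -0.9]
gripper_width: 1.0
```

```bash

python3 -m creep '[[0.008,0.01,0,-0.1],[0.008,0.01,0,-0.1],[0.008,0.01,0,-0.1],[0.008,0.01,0,-0.1],[0.005,0.008,0,0],[0,0.005,0,0],[0,0,0,0],[0,0,0,0]]'
cat >> h.py <<'E'
def rects(im,K,C,m,h,amin=1500,draw=None):
    out=[]
    m=cv2.morphologyEx(m,cv2.MORPH_OPEN,np.ones((3,3)))
    cs,_=cv2.findContours(m,cv2.RETR_EXTERNAL,cv2.CHAIN_APPROX_NONE)
    for c in cs:
        if cv2.contourArea(c)<amin: continue
        W=ray(c[:,0],K,C,h)[:,:2]; r=cv2.minAreaRect((W*1000).astype(np.float32))
        b=r[1]; a=r[2] if b[0]>b[1] else r[2]+90
        out.append((np.round(r[0],1),np.round(sorted(b),1),round((a+90)%180-90,2),cv2.boundingRect(c)))
    return out
E
python3 - <<'E'
from h import *
im,K,C,s=grab("wrist","w1.png"); hs=cv2.cvtColor(im,cv2.COLOR_RGB2HSV)
print(s["position"],yaw(s))
print(hs[150,320],proj(s["position"],K,C))
for r in rects(im,K,C,cv2.inRange(hs,(5,160,40),(14,255,255)),0.018): print(r)
E
```

```text
time_s: 1.73
position: [0.4669, -0.2591, 0.2196]
tool_rot: [-2.204, 0.041, 2.206]
wrist_force: [-0.3, -0.3, 0.5]
gripper_width: 0.996
[ 0.46686923 -0.25910054  0.21962736] -91.97828531628696
[ 15 140 149] [[323.32303283 246.08395747]]
```

View pics/w1.png

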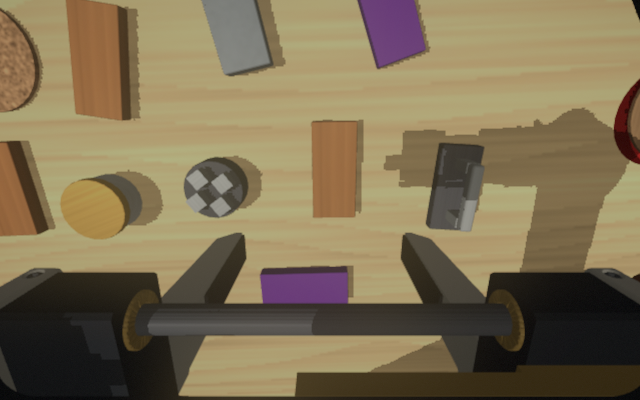

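The wrist view shows board A (brown) at pixel (334,168), with the purple one at (305,287) below it. The chuck is at (215,187), the tin at (95,208), the bed at (238,35) and the weight at (455,187).

```bash

python3 - <<'E'
from h import *
im=cv2.cvtColor(cv2.imread("pics/w1.png"),cv2.COLOR_BGR2RGB); hs=cv2.cvtColor(im,cv2.COLOR_RGB2HSV)
for n,p in dict(A=(334,168),Bt=(95,60),Bside=(126,60),Ct=(10,190),Cside=(33,190),table=(280,100),table2=(450,80),shadowA=(360,160),bed=(235,35),bedside=(268,60),pad=(10,60),shadow=(420,150),tin=(95,205),wslab=(440,210)).items(): print(n,im[p[1],p[0]],hs[p[1],p[0]])
s=robot.read_state(); f=robot.grab_frame("wrist"); 
from h import grab
im,K,C,s=grab("wrist"); hs=cv2.cvtColor(im,cv2.COLOR_RGB2HSV)
for r in rects(im,K,C,cv2.inRange(hs,(5,110,100),(11,255,255)),0.018): print(r)
for r in rects(im,K,C,cv2.inRange(hs,(0,0,90),(180,30,140)),0.024): print(r)
E
```

```text
A [157 110  69] [ 14 143 157]
Bt [153 106  65] [ 14 147 153]
Bside [72 54 34] [ 16 135  72]
Ct [149 101  61] [ 14 151 149]
Cside [65 49 30] [ 16 137  65]
table [177 162 116] [ 23  88 177]
table2 [175 155 111] [ 21  93 175]
shadowA [130 110  76] [ 19 106 130]
bed [129 130 125] [ 36  10 130]
bedside [122 123 116] [ 34  15 123]
pad [138 104  71] [ 15 124 138]
shadow [128 109  76] [ 19 104 128]
tin [173 139  74] [ 20 146 173]
wslab [87 83 78] [17 26 87]
(array([ 622.6, -173. ]), array([52.5, 73.3]), 11.02, (201, 0, 68, 74))
```

```bash
cat >> h.py <<'E'
def boards(im,K,C,h=0.018,amin=1500):
    hs=cv2.cvtColor(cv2.GaussianBlur(im,(3,3),0),cv2.COLOR_RGB2HSV)
    return rects(im,K,C,cv2.inRange(hs,(9,130,105),(17,215,255)),h,amin)
E
python3 - <<'E'
from h import *
im,K,C,s=grab("wrist")
for r in boards(im,K,C): print(r)
print(s["position"],yaw(s))
E
```

```text
(array([451.2, 121.4]), array([ 43.4, 125.9]), -19.16, (0, 143, 36, 93))
(array([ 468.6, -272.8]), array([ 52.4, 118. ]), -1.4, (311, 121, 45, 96))
(array([600.4, -12.4]), array([ 52.8, 118.1]), -10.34, (65, 0, 57, 120))
[ 0.4664957  -0.25991006  0.2195941 ] -92.13619846536464
```

```bash

python3 -m creep '[[0.001,-0.007,-0.03,0.012],[0.001,-0.006,-0.03,0],[0,0,-0.03,0],[0,0,-0.03,0],[0,0,-0.03,0],[0,0,-0.025,0],[0,0,0,0],[0,0,0,0]]'; python3 -c "
from h import *
s=robot.read_state();print(s['position'],yaw(s))"
```

```text
time_s: 2.6
position: [0.4682, -0.2822, 0.0417]
tool_rot: [-2.221, 0.049, 2.199]
wrist_force: [0.1, 0.3, 0.2]
gripper_width: 1.002
[ 0.46818275 -0.28221221  0.04168677] -91.90940842036086
```

```bash

python3 -m creep '[[0,0.006,-0.01,0.005],[0,0.002,-0.01,0],[0,0,-0.006,0],[0,0,-0.004,0],[0,0,0,0],[0,0,0,0],[0,0,0,0],[0,0,0,0]]'; python3 -c "
from h import *
s=robot.read_state();print(s['position'],yaw(s),s['qd'].round(3))"
```

```text
time_s: 3.27
position: [0.4726, -0.2797, 0.0176]
tool_rot: [-2.239, 0.057, 2.191]
wrist_force: [0.7, 0.5, -0.8]
gripper_width: 1.0
[ 0.4725748  -0.27971716  0.01761384] -91.81614576887375 [ 0.001 -0.005  0.    -0.005 -0.     0.002 -0.   ]
```

```bash
cat > st.py <<'E'
from h import *
import sys
s=robot.read_state(); M=R.from_rotvec(s["tool_rot"]).as_matrix()
print("pos",(s["position"]*1000).round(1),"jaw",round(yaw(s),2),"toolx",M[:,0].round(4),"F",s["wrist_force"].round(1),"w",round(s["gripper_width"]*93,1),"t",round(s["time_s"],2))
E
python3 st.py
python3 -m creep '[[0,0,0,0],[0,0,0,0],[0,0,0,0],[0,0,0,0],[0,0,0,0],[0,0,0,0],[0,0,0,0],[0,0,0,0]]'; python3 st.py
```

```text
pos [ 472.6 -279.7   17.6] jaw -91.82 toolx [ 0.0217 -0.0199 -0.9996] F [ 0.7  0.5 -0.8] w 93.0 t 3.27
time_s: 3.93
position: [0.4732, -0.2802, 0.0188]
tool_rot: [-2.242, 0.058, 2.189]
wrist_force: [0.3, 0.6, -0.1]
gripper_width: 1.002
pos [ 473.2 -280.2   18.8] jaw -91.83 toolx [ 0.0236 -0.021  -0.9995] F [ 0.3  0.6 -0.1] w 93.2 t 3.93
```

```bash

python3 -m creep '[[-0.003,0.004,-0.005,0.005],[-0.001,0.003,-0.005,0],[0,0,-0.003,0],[0,0,0,0],[0,0,0,0],[0,0,0,0],[0,0,0,0],[0,0,0,0]]';python3 st.py
```

```text
time_s: 4.6
position: [0.4682, -0.2718, 0.0037]
tool_rot: [-2.243, 0.05, 2.193]
wrist_force: [-0.4, -0.1, -0.3]
gripper_width: 1.001
pos [ 468.2 -271.8    3.7] jaw -91.48 toolx [ 0.0222 -0.0199 -0.9996] F [-0.4 -0.1 -0.3] w 93.0 t 4.6
```

```bash

python3 -m creep '[[0,0,0,0],[0,0,0,0],[0,0,0,0],[0,0,0,0],[0,0,0,0],[0,0,0,0],[0,0,0,0],[0,0,0,0]]' 1 35;python3 st.py
python3 -m creep '[[0,0,0.005,0],[0,0,0.01,0],[0,0,0.02,0],[0,0,0.02,0],[0,0,0.03,0],[0,0,0.03,0],[0,0,0.02,0],[0,0,0.01,0]]';python3 st.py
```

```text
time_s: 5.27
position: [0.4688, -0.2725, 0.0043]
tool_rot: [-2.245, 0.052, 2.192]
wrist_force: [-0.3, 0.3, -1.0]
gripper_width: 0.578
pos [ 468.8 -272.5    4.3] jaw -91.51 toolx [ 0.0236 -0.0209 -0.9995] F [-0.3  0.3 -1. ] w 53.7 t 5.27
time_s: 5.93
position: [0.4642, -0.2699, 0.1563]
tool_rot: [-2.233, 0.047, 2.199]
wrist_force: [-0.4, 0.3, -0.7]
gripper_width: 0.574
pos [ 464.2 -269.9  156.3] jaw -91.5 toolx [ 0.0154 -0.0163 -0.9997] F [-0.4  0.3 -0.7] w 53.4 t 5.93
```

```bash

python3 -m creep '[[0.006,0.01,0.012,0.05],[0.012,0.018,0.016,0.06],[0.014,0.02,0.018,0.06],[0.014,0.02,0.018,0.05],[0.014,0.018,0.015,0],[0.008,0.01,0.008,0],[0,0,0,0],[0,0,0,0]]';python3 st.py
python3 - <<'E'
from h import *
im,K,C,s=grab("wrist","w2.png"); hs=cv2.cvtColor(im,cv2.COLOR_RGB2HSV)
for r in rects(im,K,C,cv2.inRange(hs,(0,0,90),(180,40,145)),0.024): print(r)
for r in boards(im,K,C): print(r)
print(s["position"],yaw(s),hs[80,330])
E
```

```text
time_s: 6.6
position: [0.5308, -0.171, 0.2587]
tool_rot: [2.135, 0.189, -2.079]
wrist_force: [-1.4, 0.1, -1.7]
gripper_width: 0.575
pos [ 530.8 -171.   258.7] jaw -78.59 toolx [ 0.0285 -0.0179 -0.9994] F [-1.4  0.1 -1.7] w 53.5 t 6.6
(array([ 652.3, -166.7]), array([ 52.3, 103.5]), 11.15, (314, 29, 44, 91))
(array([ 447.8, -193.2]), array([139.1, 232.9]), 11.37, (271, 148, 104, 154))
(array([458.4, 140.9]), array([ 52.2, 118.5]), 0.63, (59, 132, 42, 91))
(array([600.6, -12.8]), array([ 53., 117.]), -10.3, (175, 38, 66, 106))
[ 0.53079063 -0.1710263   0.25868583] -78.58511072212087 [ 39  12 145]
```

View pics/w2.png

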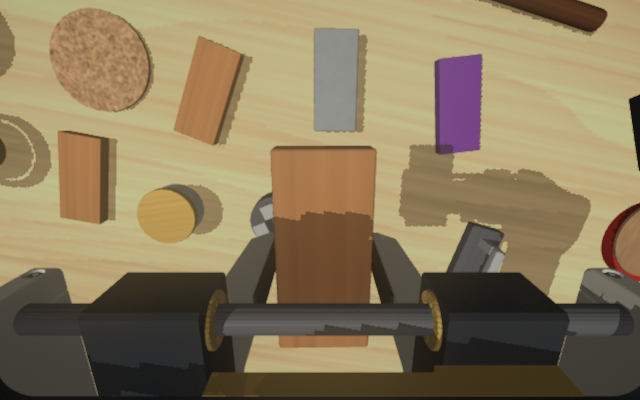

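```bash
cat >> h.py <<'E'
def bed(im,K,C,h=0.024,amin=1500):
    hs=cv2.cvtColor(cv2.GaussianBlur(im,(3,3),0),cv2.COLOR_RGB2HSV)
    return rects(im,K,C,cv2.inRange(hs,(0,0,105),(180,32,185)),h,amin)
E
python3 - <<'E'
from h import *
im,K,C,s=grab("wrist"); hs=cv2.cvtColor(im,cv2.COLOR_RGB2HSV)
for r in bed(im,K,C): print(r)
print(s["position"],yaw(s))
p=ray([(273,148),(375,147),(323,148)],K,C,s["position"][2]+0.0137); d=p-s["position"]
a=np.radians(11.3); print((d[:,:2]@np.array([[np.cos(a),-np.sin(a)],[np.sin(a),np.cos(a)]])*1000).round(1))
E
```

```text
(array([ 645.6, -168.4]), array([ 50.9, 117.2]), 11.09, (315, 29, 43, 102))
[ 0.53080034 -0.1710117   0.25860892] -78.60636392799414
[[ 59.5  25.7]
 [ 60.  -25.2]
 [ 59.5   0.8]]
```

```bash

python3 -m creep '[[0.012,0,-0.006,-0.004],[0.018,0,-0.015,0],[0.02,0.001,-0.024,0],[0.02,0.001,-0.028,0],[0.018,0,-0.03,0],[0.012,0,-0.028,0],[0.004,0,-0.015,0],[0,0,0,0]]';python3 st.py
python3 -m creep '[[0,0,0,0],[0,0,0,0],[0,0,0,0],[0,0,0,0],[0,0,0,0],[0,0,0,0],[0,0,0,0],[0,0,0,0]]';python3 st.py
```

```text
time_s: 7.37
position: [0.6336, -0.1818, 0.0969]
tool_rot: [2.136, 0.157, -2.102]
wrist_force: [-0.1, -0.2, -1.6]
gripper_width: 0.575
pos [ 633.6 -181.8   96.9] jaw -80.09 toolx [ 0.0181 -0.024  -0.9995] F [-0.1 -0.2 -1.6] w 53.5 t 7.37
time_s: 8.03
position: [0.6331, -0.1865, 0.1003]
tool_rot: [2.14, 0.147, -2.101]
wrist_force: [-0.3, -0.0, -0.5]
gripper_width: 0.577
pos [ 633.1 -186.5  100.3] jaw -80.44 toolx [ 0.0209 -0.0276 -0.9994] F [-0.3 -0.  -0.5] w 53.6 t 8.03
```

```bash

python3 -m creep '[[0.004,0.006,-0.006,0.01],[0.004,0.006,-0.012,0.01],[0.003,0.004,-0.012,0.008],[0.001,0.002,-0.01,0],[0,0,-0.008,0],[0,0,-0.004,0],[0,0,0,0],[0,0,0,0]]';python3 st.py
python3 - <<'E'
from h import *
im,K,C,s=grab("wrist","w3.png")
E
```

```text
time_s: 8.7
position: [0.6455, -0.164, 0.0408]
tool_rot: [2.121, 0.184, -2.086]
wrist_force: [-1.0, -0.6, -0.6]
gripper_width: 0.579
pos [ 645.5 -164.    40.8] jaw -78.5 toolx [ 0.019  -0.0248 -0.9995] F [-1.  -0.6 -0.6] w 53.9 t 8.7
```

View pics/w3.png

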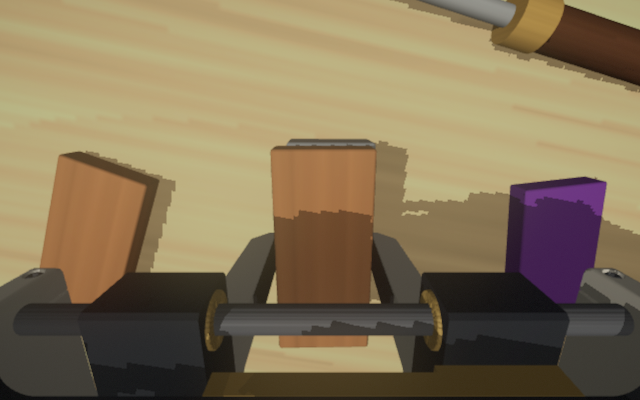

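```bash

python3 - <<'E'
from h import *
im,K,C,s=grab("wrist")
c=im[120:180,250:400]; cv2.imwrite("pics/w3c.png",cv2.resize(c[:,:,::-1],None,fx=5,fy=5,interpolation=cv2.INTER_NEAREST))
def corners(ct,a,h,l=.12,w=.054):
    a=np.radians(a); u=np.array([np.cos(a),np.sin(a)]); v=np.array([-u[1],u[0]]); ct=np.array(ct)
    return np.array([[*(ct+i*l/2*u+j*w/2*v),h] for i,j in((1,1),(1,-1),(-1,-1),(-1,1))])
print(proj(corners((.6456,-.1684),11.1,.024),K,C).round(1))
p=s["position"]; print(p); print(proj(corners(p[:2],yaw(s)+90,p[2]+.0137),K,C).round(1))
E
```

```text
[[285.2 141.9]
 [376.1 142.4]
 [366.5 314.4]
 [289.7 315.2]]
[ 0.64534079 -0.16405901  0.04088421]
[[270.  147.6]
 [378.7 147.4]
 [368.3 345.9]
 [279.2 347.6]]
```

View pics/w3c.png

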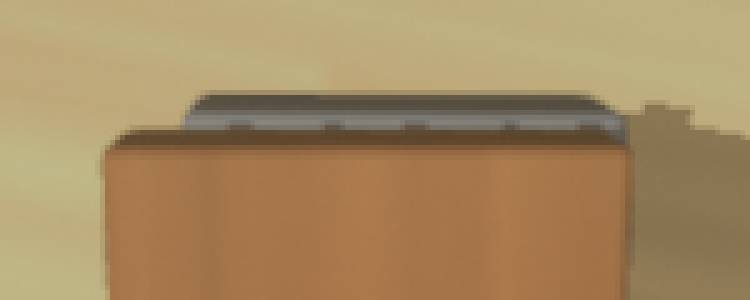

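```bash

python3 -m creep '[[0,-0.002,-0.003,0],[0.001,-0.001,-0.003,-0.003],[0,0,-0.002,0],[0,0,0,0],[0,0,0,0],[0,0,0,0],[0,0,0,0],[0,0,0,0]]';python3 st.py
```

```text
time_s: 9.47
position: [0.6482, -0.1697, 0.0354]
tool_rot: [2.129, 0.175, -2.082]
wrist_force: [-0.3, -1.1, -0.2]
gripper_width: 0.578
pos [ 648.2 -169.7   35.4] jaw -78.85 toolx [ 0.0247 -0.0273 -0.9993] F [-0.3 -1.1 -0.2] w 53.8 t 9.47
```

```bash

python3 -m creep '[[0,0,-0.001,0],[-0.001,0.001,-0.001,0],[0,0,-0.001,0],[-0.001,0.001,-0.001,0],[0,0,-0.001,0],[0,0,-0.001,0],[-0.001,0,-0.001,0],[0,0,-0.001,0]]';python3 st.py
```

```text
time_s: 10.13
position: [0.646, -0.167, 0.0286]
tool_rot: [2.131, 0.175, -2.08]
wrist_force: [-3.9, 0.5, 8.9]
gripper_width: 0.575
pos [ 646.  -167.    28.6] jaw -78.83 toolx [ 0.0271 -0.0271 -0.9993] F [-3.9  0.5  8.9] w 53.5 t 10.13
```

```bash

python3 -m creep '[[0,-0.001,0.0005,0],[0,-0.0005,0,0],[0,0,0,0],[0,0,0,0],[0,0,0,0],[0,0,0,0],[0,0,0,0],[0,0,0,0]]';python3 st.py
```

```text
time_s: 10.8
position: [0.6456, -0.169, 0.0287]
tool_rot: [2.13, 0.174, -2.08]
wrist_force: [-0.7, 0.4, 0.2]
gripper_width: 0.579
pos [ 645.6 -169.    28.7] jaw -78.84 toolx [ 0.0266 -0.0274 -0.9993] F [-0.7  0.4  0.2] w 53.9 t 10.8
```

```bash

python3 -m creep '[[0,0,0,0],[0,0,0,0],[0,0,0,0],[0,0,0,0],[0,0,0.005,0],[0,0,0.01,0],[0,0,0.02,0],[0,0,0.02,0]]' -0.7;python3 st.py
python3 -m creep '[[-0.005,0,0.03,0],[-0.01,0,0.03,0],[-0.01,0,0.03,0],[-0.01,0,0.02,0],[-0.005,0,0.01,0],[0,0,0,0],[0,0,0,0],[0,0,0,0]]';python3 st.py
python3 - <<'E'
from h import *
im,K,C,s=grab("wrist","w4.png")
for r in boards(im,K,C): print(r)
for r in boards(im,K,C,.042): print("z42",r)
E
```

```text
time_s: 11.47
position: [0.6423, -0.1681, 0.0822]
tool_rot: [2.122, 0.178, -2.091]
wrist_force: [1.3, 0.2, 0.3]
gripper_width: 0.852
pos [ 642.3 -168.1   82.2] jaw -78.81 toolx [ 0.0172 -0.0253 -0.9995] F [1.3 0.2 0.3] w 79.2 t 11.47
time_s: 12.13
position: [0.6036, -0.1683, 0.2179]
tool_rot: [2.135, 0.173, -2.073]
wrist_force: [0.4, 0.6, 0.0]
gripper_width: 0.85
pos [ 603.6 -168.3  217.9] jaw -78.81 toolx [ 0.0323 -0.0285 -0.9991] F [0.4 0.6 0. ] w 79.1 t 12.13
(array([461.8, 141.6]), array([ 52.4, 111.4]), -0.55, (31, 196, 46, 86))
(array([601.6, -12.7]), array([ 52.8, 119.2]), -10.41, (155, 99, 69, 108))
(array([ 642.4, -170.1]), array([ 56.1, 124.8]), 11.42, (302, 91, 49, 107))
z42 (array([475.9, 122.7]), array([ 49. , 104.1]), -0.55, (31, 196, 46, 86))
z42 (array([606.5, -21.5]), array([ 49.3, 111.4]), -10.41, (155, 99, 69, 108))
z42 (array([ 644.7, -168.7]), array([ 52.5, 116.6]), 11.42, (302, 91, 49, 107))
```

View pics/w4.png

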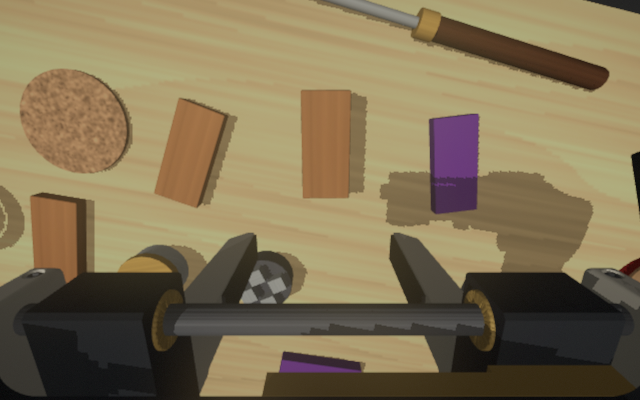

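```bash

python3 -m creep '[[0,0.012,-0.005,-0.05],[0,0.02,-0.01,-0.06],[0,0.024,-0.015,-0.06],[0,0.026,-0.02,-0.06],[0,0.026,-0.025,-0.06],[0,0.022,-0.025,-0.06],[0,0.012,-0.02,-0.02],[0,0.004,-0.01,0]]';python3 st.py
```

```text
time_s: 12.85
position: [0.6004, -0.0195, 0.0718]
tool_rot: [-2.143, 0.256, 2.126]
wrist_force: [-0.7, 0.6, 0.1]
gripper_width: 0.848
pos [600.4 -19.5  71.8] jaw -101.43 toolx [ 0.0041 -0.0404 -0.9992] F [-0.7  0.6  0.1] w 78.9 t 12.85
```

```bash

python3 -m creep '[[0,0.001,-0.012,0.005],[0,0.001,-0.012,0.005],[0,0.001,-0.01,0.004],[0,0.001,-0.008,0],[0,0.001,-0.005,0],[0,0.001,-0.003,0],[0,0,-0.001,0],[0,0,0,0]]';python3 st.py
```

```text
time_s: 13.52
position: [0.5971, -0.0136, 0.0094]
tool_rot: [-2.141, 0.24, 2.152]
wrist_force: [0.3, 0.6, -0.7]
gripper_width: 0.846
pos [597.1 -13.6   9.4] jaw -100.32 toolx [-0.0088 -0.042  -0.9991] F [ 0.3  0.6 -0.7] w 78.7 t 13.52
```

```bash

python3 -m creep '[[0.001,0,-0.001,0],[0.001,0,-0.001,0],[0.001,0,-0.001,0],[0.001,0,-0.001,0],[0.0005,0.0005,-0.001,0],[0,0,-0.001,0],[0,0,0,0],[0,0,0,0]]';python3 st.py
```

```text
time_s: 14.18
position: [0.6046, -0.014, 0.0059]
tool_rot: [-2.147, 0.241, 2.144]
wrist_force: [1.0, 0.4, 0.9]
gripper_width: 0.85
pos [604.6 -14.    5.9] jaw -100.4 toolx [-0.0024 -0.0423 -0.9991] F [1.  0.4 0.9] w 79.0 t 14.18
```

```bash

python3 -m creep '[[-0.002,0,-0.001,0],[-0.002,0,-0.001,0],[-0.0005,0,0,0],[0,0,0,0],[0,0,0,0],[0,0,0,0],[0,0,0,0],[0,0,0,0]]' 1 35;python3 st.py
python3 - <<'E'
from h import *
grab("wrist","w5.png")
E
```

```text
time_s: 14.85
position: [0.5992, -0.0138, 0.0036]
tool_rot: [-2.146, 0.24, 2.144]
wrist_force: [0.3, -0.2, -1.1]
gripper_width: 0.574
pos [599.2 -13.8   3.6] jaw -100.39 toolx [-0.0029 -0.0421 -0.9991] F [ 0.3 -0.2 -1.1] w 53.4 t 14.85
```

View pics/w5.png

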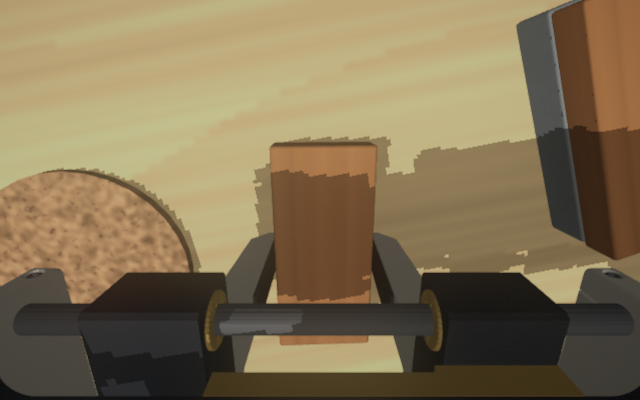

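```bash
cat >> h.py <<'E'
def held(zb,im=None,K=None,C=None,s=None):
    """board held; zb = TCP z above board bottom. prints far-edge distance from TCP along board & angle"""
    if im is None: im,K,C,s=grab("wrist")
    hs=cv2.cvtColor(im,cv2.COLOR_RGB2HSV); m=cv2.inRange(hs,(9,120,70),(17,225,255))
    # top face is brighter than end face: use first row with V high
    pts=[]
    for u in range(290,360,3):
        g=hs[110:180,u,2].astype(float); b=m[110:180,u]>0
        d=np.where(b,np.r_[0,np.diff(g)],-1); 
        # last dark->bright step
        k=np.argmax(d); pts.append((u,110+k-0.5))
    pts=np.array(pts); W=ray(pts,K,C,s["position"][2]+0.018-zb)-s["position"]
    a=np.radians(yaw(s)+90); u=np.array([np.cos(a),np.sin(a)])
    l=W[:,:2]@u; print("held far edge v",np.median(pts[:,1]),"dist mm",round(np.median(l)*1000,1),"(60 expected)")
    return np.median(l)
E
python3 -c "
from h import *
held(.0036)"
python3 -m creep '[[0,0,0.005,0],[0,0,0.01,0.01],[0,-0.005,0.02,0.06],[0,-0.01,0.02,0.06],[-0.005,-0.015,0.02,0.06],[-0.008,-0.02,0.02,0.06],[-0.01,-0.02,0.02,0.06],[-0.01,-0.02,0.02,0.06]]';python3 st.py
```

```text
held far edge v 145.5 dist mm 61.2 (60 expected)
time_s: 15.62
position: [0.5632, -0.0981, 0.1431]
tool_rot: [2.087, 0.19, -2.084]
wrist_force: [-0.8, -0.3, -0.3]
gripper_width: 0.579
pos [563.2 -98.1 143.1] jaw -77.25 toolx [ 0.0062 -0.0406 -0.9992] F [-0.8 -0.3 -0.3] w 53.9 t 15.62
```

```bash

python3 -m creep '[[0.008,-0.004,0,-0.008],[0.012,-0.008,-0.003,-0.01],[0.013,-0.01,-0.006,-0.006],[0.013,-0.01,-0.01,0],[0.012,-0.009,-0.012,0],[0.01,-0.007,-0.012,0],[0.006,-0.004,-0.008,0],[0.002,-0.002,-0.004,0]]';python3 st.py
```

```text
time_s: 16.28
position: [0.6437, -0.1634, 0.0999]
tool_rot: [2.119, 0.142, -2.081]
wrist_force: [-0.7, -0.8, -1.1]
gripper_width: 0.579
pos [ 643.7 -163.4   99.9] jaw -79.33 toolx [ 0.0223 -0.0493 -0.9985] F [-0.7 -0.8 -1.1] w 53.8 t 16.28
```

```bash

python3 - <<'E'
from h import *
im,K,C,s=grab("wrist","w6.png"); held(.0036,im,K,C,s)
print(s["position"],yaw(s))
def corners(ct,a,h,l=.12,w=.054):
    a=np.radians(a); u=np.array([np.cos(a),np.sin(a)]); v=np.array([-u[1],u[0]]); ct=np.array(ct)
    return np.array([[*(ct+i*l/2*u+j*w/2*v),h] for i,j in((1,1),(1,-1),(-1,-1),(-1,1))])
print(proj(corners((.6452,-.1686),11.2,.042),K,C).round(1)[:2])
E
```

```text
held far edge v 135.5 dist mm 65.9 (60 expected)
[ 0.64373975 -0.16336693  0.09994579] -79.33301701691697
[[288.6 135. ]
 [363.3 134.1]]
```

View pics/w6.png

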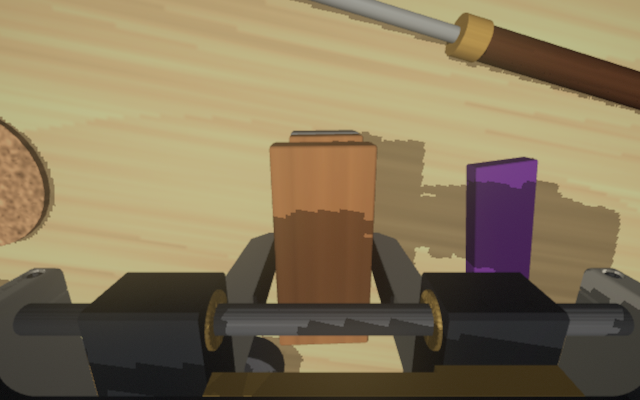

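```bash

python3 -m creep '[[0,-0.001,-0.008,0.004],[0,-0.001,-0.01,0.004],[0,-0.001,-0.009,0],[0,-0.0005,-0.008,0],[0,0,-0.006,0],[0,0,-0.004,0],[0,0,-0.002,0],[0,0,0,0]]';python3 st.py
```

```text
time_s: 17.0
position: [0.6411, -0.164, 0.0482]
tool_rot: [2.11, 0.157, -2.08]
wrist_force: [-0.4, 0.9, -1.0]
gripper_width: 0.578
pos [ 641.1 -164.    48.2] jaw -78.66 toolx [ 0.019  -0.0469 -0.9987] F [-0.4  0.9 -1. ] w 53.8 t 17.0
```

```bash

python3 -m creep '[[0.001,-0.0015,0,0],[0.001,-0.0015,0,0],[0.0005,-0.001,0,0],[0,-0.0005,0,0],[0,0,0,0],[0,0,-0.001,0],[0,0,-0.001,0],[0,0,-0.001,0]]';python3 st.py
```

```text
time_s: 17.67
position: [0.6457, -0.1696, 0.0473]
tool_rot: [2.115, 0.155, -2.075]
wrist_force: [0.1, 0.1, -0.7]
gripper_width: 0.576
pos [ 645.7 -169.6   47.3] jaw -78.69 toolx [ 0.0238 -0.048  -0.9986] F [ 0.1  0.1 -0.7] w 53.6 t 17.67
```

```bash

python3 -m creep '[[-0.0015,0.0008,-0.001,0],[-0.0005,0,-0.001,0],[0,0,-0.0005,0],[0,0,0,0],[0,0,0,0],[0,0,0,0],[0,0,0,0],[0,0,0,0]]';python3 st.py; python3 - <<'E'
from h import *
im,K,C,s=grab("wrist"); cv2.imwrite("pics/w7.png",cv2.resize(im[110:200,240:400,::-1],None,fx=5,fy=5,interpolation=cv2.INTER_CUBIC))
E
```

```text
time_s: 18.33
position: [0.6441, -0.1687, 0.0459]
tool_rot: [2.116, 0.155, -2.073]
wrist_force: [-0.4, 0.7, 1.3]
gripper_width: 0.576
pos [ 644.1 -168.7   45.9] jaw -78.67 toolx [ 0.0254 -0.0486 -0.9985] F [-0.4  0.7  1.3] w 53.5 t 18.33
```

View pics/w7.png

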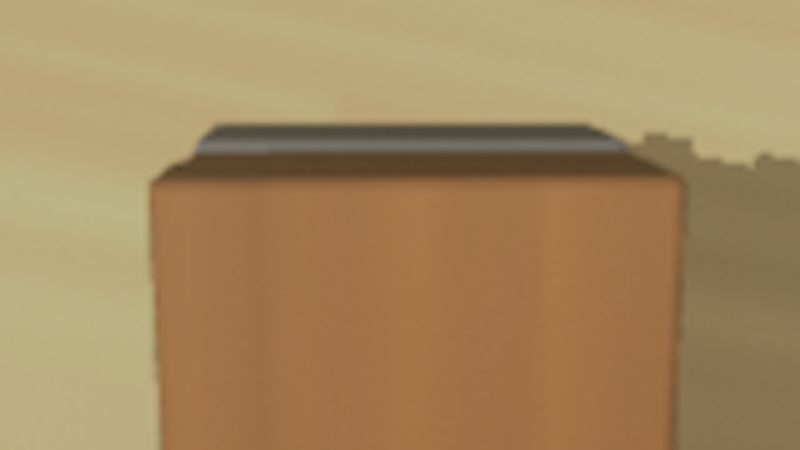

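```bash

python3 -m creep '[[0,0,0,0],[0,0,0,0],[0,0,0,0],[0,0,0,0],[0,0,0.005,0],[0,0,0.01,0],[0,0,0.02,0],[0,0,0.02,0]]' -0.7;python3 st.py
python3 -m creep '[[-0.005,0.01,0.025,0],[-0.012,0.02,0.03,0],[-0.02,0.03,0.03,-0.02],[-0.025,0.03,0.02,-0.05],[-0.025,0.035,0.01,-0.05],[-0.025,0.035,0,-0.05],[-0.02,0.03,0,-0.03],[-0.01,0.015,0,0]]';python3 st.py
python3 - <<'E'
from h import *
im,K,C,s=grab("wrist","w8.png")
for r in boards(im,K,C): print(r)
for r in boards(im,K,C,.06): print("z60",r)
E
```

```text
time_s: 19.05
position: [0.6403, -0.1676, 0.0984]
tool_rot: [2.106, 0.159, -2.085]
wrist_force: [-0.0, 0.3, 0.2]
gripper_width: 0.851
pos [ 640.3 -167.6   98.4] jaw -78.63 toolx [ 0.0147 -0.0459 -0.9988] F [-0.   0.3  0.2] w 79.1 t 19.05
time_s: 19.72
position: [0.5018, 0.0302, 0.2274]
tool_rot: [2.239, -0.087, -2.175]
wrist_force: [-0.1, 0.9, -0.6]
gripper_width: 0.85
pos [501.8  30.2 227.4] jaw -91.55 toolx [ 0.0286 -0.053  -0.9982] F [-0.1  0.9 -0.6] w 79.1 t 19.72
(array([461.5, 141.1]), array([ 52.6, 112.4]), 0.37, (203, 167, 49, 86))
(array([480.9, 390.4]), array([ 45.5, 126.3]), -16.22, (0, 151, 40, 96))
(array([ 644.6, -193. ]), array([ 60.3, 115.4]), 11.47, (473, 0, 58, 105))
z60 (array([474.5, 129.5]), array([46.8, 99.9]), 0.37, (203, 167, 49, 86))
z60 (array([491.7, 351. ]), array([ 40.4, 112.2]), -16.22, (0, 151, 40, 96))
z60 (array([ 637.1, -167.4]), array([ 53.5, 102.5]), 11.47, (473, 0, 58, 105))
```

View pics/w8.png

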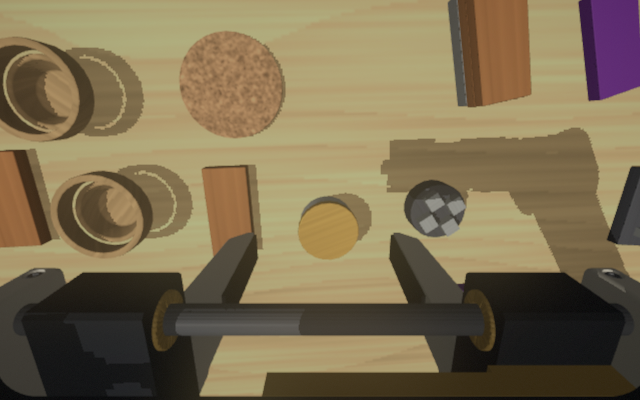

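```bash

python3 -m creep '[[-0.004,0.008,-0.008,0.01],[-0.006,0.014,-0.015,0.01],[-0.007,0.018,-0.02,0.01],[-0.007,0.018,-0.024,0.005],[-0.007,0.018,-0.024,0],[-0.005,0.014,-0.022,0],[-0.003,0.008,-0.018,0],[0,0.003,-0.01,0]]';python3 st.py
```

```text
time_s: 20.43
position: [0.4645, 0.1379, 0.0876]
tool_rot: [2.245, -0.037, -2.137]
wrist_force: [-0.1, 0.2, 0.6]
gripper_width: 0.849
pos [464.5 137.9  87.6] jaw -89.32 toolx [ 0.0499 -0.046  -0.9977] F [-0.1  0.2  0.6] w 79.0 t 20.43
```

```bash

python3 -m creep '[[-0.001,0.0005,-0.012,0],[-0.001,0.0005,-0.014,0],[-0.001,0.0005,-0.014,0],[-0.001,0,-0.012,0],[-0.001,0,-0.01,0],[-0.001,0,-0.008,0],[0,0,-0.005,0],[0,0,-0.001,0]]';python3 st.py
python3 - <<'E'
from h import *
im,K,C,s=grab("wrist","w9.png")
for r in boards(im,K,C): print(r)
E
```

```text
time_s: 21.1
position: [0.4604, 0.1392, 0.0043]
tool_rot: [2.245, -0.038, -2.137]
wrist_force: [-0.5, -0.7, -0.8]
gripper_width: 0.851
pos [460.4 139.2   4.3] jaw -89.36 toolx [ 0.0495 -0.0464 -0.9977] F [-0.5 -0.7 -0.8] w 79.1 t 21.1
(array([474.7, 142.2]), array([52.7, 85.3]), 0.33, (268, 152, 104, 150))
```

```bash

python3 -m creep '[[-0.001,0.001,0,0],[-0.001,0.0005,0,0],[-0.0005,0,0,0],[0,0,0,0],[0,0,0,0],[0,0,0,0],[0,0,0,0],[0,0,0,0]]' 1 35;python3 st.py; python3 -c "
from h import *
im,K,C,s=grab('wrist','w10.png');held(.0045,im,K,C,s);print(boards(im,K,C)[:2])"
```

```text
time_s: 21.82
position: [0.4596, 0.1413, 0.0068]
tool_rot: [2.252, -0.036, -2.133]
wrist_force: [0.3, -0.4, 0.0]
gripper_width: 0.578
pos [459.6 141.3   6.8] jaw -89.41 toolx [ 0.0546 -0.0444 -0.9975] F [ 0.3 -0.4  0. ] w 53.7 t 21.82
held far edge v 149.5 dist mm 58.1 (60 expected)
[(array([473.7, 141.9]), array([53. , 88.3]), 0.22, (274, 149, 101, 153))]
```

```bash

python3 -m creep '[[0,0,0.006,0],[0,0,0.014,0],[0.002,-0.006,0.025,0],[0.006,-0.014,0.028,0.03],[0.01,-0.024,0.028,0.05],[0.014,-0.032,0.02,0.05],[0.016,-0.036,0.01,0.04],[0.016,-0.036,0,0.015]]';python3 st.py
python3 -m creep '[[0.018,-0.034,0,0],[0.018,-0.03,0,0],[0.017,-0.024,0,0],[0.014,-0.018,0,0],[0.01,-0.01,-0.005,0],[0.006,-0.005,-0.008,0],[0.002,-0.001,-0.01,0],[0,0,-0.006,0]]';python3 st.py
```

```text
time_s: 22.53
position: [0.5195, -0.001, 0.1455]
tool_rot: [2.138, 0.2, -2.023]
wrist_force: [1.1, 0.6, -1.1]
gripper_width: 0.577
pos [519.5  -1.  145.5] jaw -76.81 toolx [ 0.0589 -0.0332 -0.9977] F [ 1.1  0.6 -1.1] w 53.7 t 22.53
time_s: 23.2
position: [0.6076, -0.1457, 0.1211]
tool_rot: [2.15, 0.169, -2.022]
wrist_force: [-0.2, 0.8, -0.8]
gripper_width: 0.579
pos [ 607.6 -145.7  121.1] jaw -77.97 toolx [ 0.0661 -0.0436 -0.9969] F [-0.2  0.8 -0.8] w 53.9 t 23.2
```

```bash

python3 -m creep '[[0.005,-0.002,-0.003,-0.005],[0.008,-0.004,-0.006,-0.006],[0.008,-0.005,-0.008,0],[0.007,-0.005,-0.008,0],[0.005,-0.004,-0.008,0],[0.003,-0.002,-0.006,0],[0.001,-0.0005,-0.003,0],[0,0,0,0]]';python3 st.py
```

```text
time_s: 23.87
position: [0.6454, -0.163, 0.0708]
tool_rot: [2.146, 0.172, -2.035]
wrist_force: [0.3, -0.2, -0.8]
gripper_width: 0.582
pos [ 645.4 -163.    70.8] jaw -78.12 toolx [ 0.0575 -0.0391 -0.9976] F [ 0.3 -0.2 -0.8] w 54.1 t 23.87
```

```bash

python3 -m creep '[[0,-0.0015,0,-0.004],[0,-0.0015,0,-0.004],[0,-0.001,0,-0.003],[0,-0.0005,0,0],[0,0,-0.001,0],[0,0,-0.001,0],[0,0,-0.001,0],[0,0,-0.001,0]]';python3 st.py;python3 - <<'E'
from h import *
im,K,C,s=grab("wrist"); cv2.imwrite("pics/w11.png",cv2.resize(im[110:200,240:400,::-1],None,fx=5,fy=5,interpolation=cv2.INTER_CUBIC)); held(.0068,im,K,C,s)
E
```

```text
time_s: 24.53
position: [0.6455, -0.1679, 0.0686]
tool_rot: [2.155, 0.158, -2.038]
wrist_force: [0.3, -1.0, -1.0]
gripper_width: 0.582
pos [ 645.5 -167.9   68.6] jaw -78.83 toolx [ 0.0594 -0.0402 -0.9974] F [ 0.3 -1.  -1. ] w 54.1 t 24.53
held far edge v 143.5 dist mm 61.1 (60 expected)
```

View pics/w11.png

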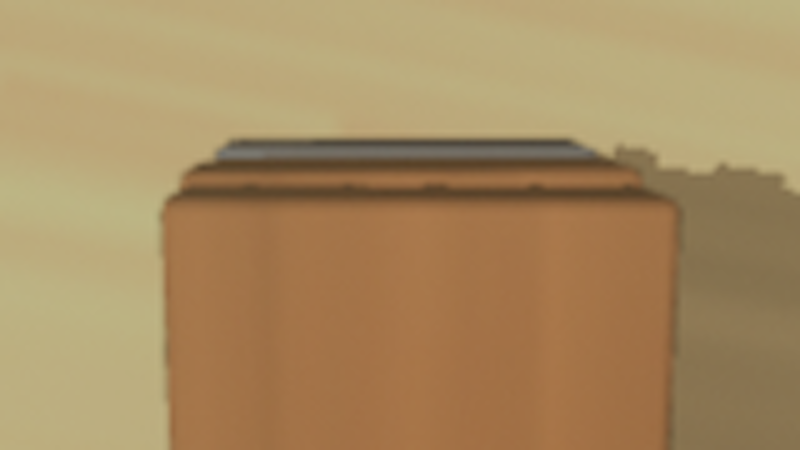

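```bash

python3 - <<'E'
from h import *
im,K,C,s=grab("wrist"); a=np.radians(11.2);u=np.array([np.cos(a),np.sin(a)])
b=np.array([.6456,-.1684])
for n,p,h in (("bedfar",(321,139.9),.024),("Bfar",(322,143.5),.06),("Cbot",(324,148),.0618),("Ctop",(325,150),.0798)):
    print(n,((ray(p,K,C,h)[0][:2]-b)@u*1000).round(1))
for n,p,h in (("bedL",(284,141.5),.024),("bedR",(357.5,141.5),.024),("B_L",(277.5,144.5),.06),("B_R",(367,144.5),.06),("C_L",(273,152),.0798),("C_R",(375.5,152),.0798)):
    print(n,((ray(p,K,C,h)[0][:2]-b)@np.array([-u[1],u[0]])*1000).round(1))
g=im[125:160,324].astype(int); print([(125+i,*x) for i,x in enumerate(g)])
E
```

```text
bedfar 59.4
Bfar 59.6
Cbot 57.2
Ctop 57.7
bedL 25.5
bedR -25.1
B_L 26.5
B_R -24.9
C_L 27.0
C_R -25.6
[(125, np.int64(188), np.int64(174), np.int64(127)), (126, np.int64(188), np.int64(173), np.int64(126)), (127, np.int64(187), np.int64(171), np.int64(125)), (128, np.int64(188), np.int64(171), np.int64(124)), (129, np.int64(187), np.int64(169), np.int64(123)), (130, np.int64(187), np.int64(169), np.int64(123)), (131, np.int64(187), np.int64(168), np.int64(122)), (132, np.int64(187), np.int64(168), np.int64(122)), (133, np.int64(187), np.int64(168), np.int64(122)), (134, np.int64(187), np.int64(168), np.int64(122)), (135, np.int64(187), np.int64(167), np.int64(120)), (136, np.int64(187), np.int64(166), np.int64(120)), (137, np.int64(157), np.int64(137), np.int64(99)), (138, np.int64(85), np.int64(76), np.int64(63)), (139, np.int64(104), np.int64(99), np.int64(90)), (140, np.int64(115), np.int64(107), np.int64(97)), (141, np.int64(102), np.int64(85), np.int64(66)), (142, np.int64(92), np.int64(69), np.int64(44)), (143, np.int64(108), np.int64(78), np.int64(49)), (144, np.int64(138), np.int64(98), np.int64(62)), (145, np.int64(158), np.int64(112), np.int64(70)), (146, np.int64(159), np.int64(112), np.int64(71)), (147, np.int64(129), np.int64(91), np.int64(57)), (148, np.int64(91), np.int64(68), np.int64(43)), (149, np.int64(107), np.int64(76), np.int64(48)), (150, np.int64(137), np.int64(97), np.int64(61)), (151, np.int64(157), np.int64(111), np.int64(70)), (152, np.int64(167), np.int64(118), np.int64(75)), (153, np.int64(171), np.int64(122), np.int64(77)), (154, np.int64(169), np.int64(120), np.int64(76)), (155, np.int64(170), np.int64(121), np.int64(76)), (156, np.int64(169), np.int64(121), np.int64(76)), (157, np.int64(169), np.int64(121), np.int64(76)), (158, np.int64(169), np.int64(121), np.int64(76)), (159, np.int64(169), np.int64(120), np.int64(75))]
```

```bash

python3 -m creep '[[0.001,0,0,0],[0.0006,0,0,0],[0,0,-0.0005,0],[0,0,-0.0006,0],[0,0,-0.0006,0],[0,0,-0.0006,0],[0,0,-0.0006,0],[0,0,-0.0006,0]]';python3 st.py
```

```text
time_s: 25.3
position: [0.6474, -0.1676, 0.0663]
tool_rot: [2.155, 0.158, -2.039]
wrist_force: [-1.3, -0.2, 3.2]
gripper_width: 0.576
pos [ 647.4 -167.6   66.3] jaw -78.82 toolx [ 0.0593 -0.0401 -0.9974] F [-1.3 -0.2  3.2] w 53.6 t 25.3
```

```bash

python3 -m creep '[[0,0,0,0],[0,0,0,0],[0,0,0,0],[0,0,0,0],[0,0,0.005,0],[0,0,0.012,0],[0,0,0.024,0],[0,0.01,0.025,0]]' -0.7;python3 st.py
python3 -m creep '[[-0.003,0.025,0.02,0],[-0.006,0.035,0.02,0],[-0.012,0.037,0.02,-0.02],[-0.016,0.037,0.02,-0.04],[-0.018,0.037,0.01,-0.05],[-0.018,0.037,0,-0.05],[-0.018,0.037,0,-0.03],[-0.018,0.037,0,0]]' -0.5;python3 st.py
python3 - <<'E'
from h import *
im,K,C,s=grab("wrist","w12.png")
for r in boards(im,K,C): print(r)
E
```

```text
time_s: 25.97
position: [0.6432, -0.16, 0.1288]
tool_rot: [2.145, 0.156, -2.053]
wrist_force: [0.1, -1.2, -0.1]
gripper_width: 0.85
pos [ 643.2 -160.   128.8] jaw -78.98 toolx [ 0.0476 -0.0404 -0.998 ] F [ 0.1 -1.2 -0.1] w 79.0 t 25.97
time_s: 26.63
position: [0.5401, 0.114, 0.2372]
tool_rot: [2.281, -0.093, -2.131]
wrist_force: [0.3, 0.9, 0.0]
gripper_width: 0.756
pos [540.1 114.  237.2] jaw -91.76 toolx [ 0.067  -0.056  -0.9962] F [0.3 0.9 0. ] w 70.3 t 26.63
(array([486.1, 407.2]), array([ 52.8, 118.9]), 0.5, (57, 186, 60, 89))
(array([ 651.8, -217. ]), array([ 63.5, 140.1]), 10.94, (548, 19, 52, 125))
```

View pics/w12.png

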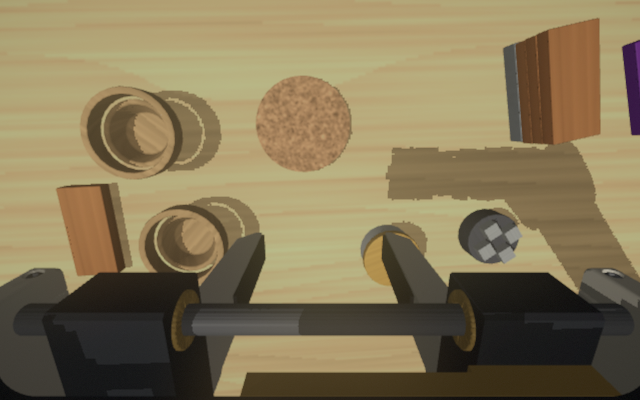

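```bash
python3 -c "
from bench import robot
print(robot.read_state()['qpos'].round(3))"
python3 -m creep '[[-0.01,0.015,0,0.06],[-0.01,0.02,0,0.12],[-0.01,0.02,0,0.12],[-0.008,0.02,0,0.12],[-0.005,0.02,0,0.12],[-0.004,0.018,0,0.12],[-0.003,0.016,0,0.12],[0,0.014,0,0.12]]';python3 st.py;  python3 -c "
from bench import robot
print(robot.read_state()['qpos'].round(3))"
```

```text
[-0.263  0.417 -0.065  1.734  0.112  0.948 -1.968]
time_s: 27.35
position: [0.4806, 0.2799, 0.2479]
tool_rot: [1.747, 0.824, -1.576]
wrist_force: [0.0, -0.1, -0.9]
gripper_width: 0.755
pos [480.6 279.9 247.9] jaw -36.96 toolx [ 0.0854  0.0341 -0.9958] F [ 0.  -0.1 -0.9] w 70.2 t 27.35
[-0.338  0.414 -0.346  1.73   0.2    0.94  -1.406]
```

```bash

python3 -m creep '[[0,0.01,0,0.125],[0,0.01,0,0.125],[0,0.01,0,0.125],[0,0.01,0,0.125],[0,0.01,0,0.125],[0,0.01,0,0.125],[0,0.01,0,0.125],[0,0.01,0,0.125]]';python3 st.py
python3 -m creep '[[0,0.006,0,0.125],[0,0.006,0,0.125],[0,0.006,0,0.125],[0,0.006,0,0.125],[0,0.006,0,0.125],[0,0.004,0,0.125],[0,0.004,0,0.125],[0,0,0,0.125]]';python3 st.py;  python3 -c "
from bench import robot
print(robot.read_state()['qpos'].round(3))"
```

```text
time_s: 28.02
position: [0.482, 0.3639, 0.2575]
tool_rot: [1.027, 1.391, -0.869]
wrist_force: [-0.4, -0.4, -0.3]
gripper_width: 0.749
pos [482.  363.9 257.5] jaw 20.17 toolx [ 0.0259  0.0976 -0.9949] F [-0.4 -0.4 -0.3] w 69.6 t 28.02
time_s: 28.68
position: [0.4859, 0.4018, 0.2656]
tool_rot: [0.229, 1.632, -0.112]
wrist_force: [0.0, -0.6, 0.3]
gripper_width: 0.75
pos [485.9 401.8 265.6] jaw 77.52 toolx [-0.0601  0.0807 -0.9949] F [ 0.  -0.6  0.3] w 69.8 t 28.68
[-0.198  0.683 -0.901  1.403  0.444  1.266  0.257]
```

```bash
sed -i 's/"t",round/"q",s["qpos"].round(2),"t",round/' st.py
python3 -m creep '[[0,0,0,0.1],[0,0,0,0.08],[0,0,0,0],[0,0,0,0],[0,0,0,0],[0,0,0,0],[0,0,0,0],[0,0,0,0]]' >/dev/null;python3 st.py
python3 - <<'E'
from h import *
im,K,C,s=grab("wrist","w13.png")
for r in boards(im,K,C): print(r)
E
```

```text
pos [489.4 399.3 269.3] jaw 87.91 toolx [-0.0679  0.0681 -0.9954] F [ 0.8 -1.4  0.2] w 69.7 q [-0.18  0.7  -0.95  1.38  0.48  1.31  0.42] t 29.35
(array([484.9, 408.2]), array([ 52. , 116.7]), 0.6, (296, 132, 42, 85))
```

View pics/w13.png

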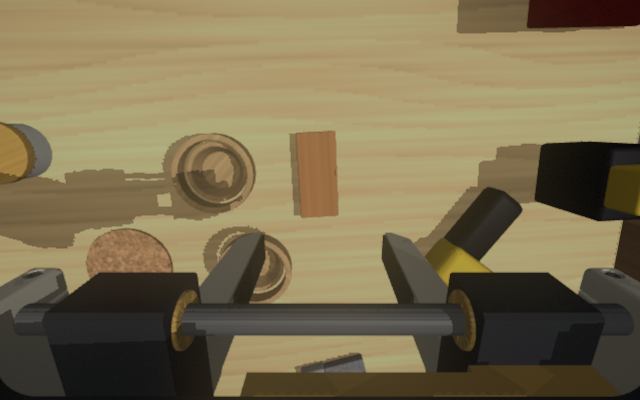

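```bash

python3 -m creep '[[-0.001,0.002,-0.012,0.015],[-0.001,0.002,-0.02,0.015],[-0.001,0.002,-0.025,0.01],[-0.001,0.001,-0.028,0],[0,0,-0.028,0],[0,0,-0.028,0],[0,0,-0.022,0],[0,0,-0.012,0]]'>/dev/null;python3 st.py
```

```text
pos [483.3 408.6  86.9] jaw 90.62 toolx [-0.066   0.0714 -0.9953] F [ 0.  -0.7 -0.8] w 69.6 q [-0.23  0.88 -0.84  1.59  0.65  0.97  0.33] t 30.07
```

```bash
for i in 1 2 3; do
python3 -m creep '[[0,0,0,0],[0,0,0,0],[0,0,0,0],[0,0,0,0],[0,0,0,0],[0,0,0,0],[0,0,0,0],[0,0,0,0]]'>/dev/null;python3 st.py; done
```

```text
pos [483.6 410.4  89. ] jaw 90.69 toolx [-0.0643  0.0747 -0.9951] F [ 0.  -0.1  0.7] w 69.7 q [-0.23  0.88 -0.85  1.59  0.64  0.97  0.33] t 30.73
pos [483.9 410.6  89.8] jaw 90.68 toolx [-0.0631  0.0754 -0.9952] F [-0.6  0.2 -0.5] w 69.9 q [-0.23  0.88 -0.85  1.59  0.64  0.97  0.33] t 31.4
pos [483.9 410.6  89.6] jaw 90.68 toolx [-0.0634  0.0753 -0.9951] F [-0.6  0.8 -0.2] w 69.8 q [-0.23  0.88 -0.85  1.59  0.64  0.97  0.33] t 32.07
```

```bash

python3 -m creep '[[0,0,0.03,0],[0,0,0.03,0],[0,0,0.03,0],[0,0,0.03,0],[0,0,0,0],[0,0,0,0],[0,0,0,0],[0,0,0,0]]'>/dev/null;python3 st.py
python3 -m creep '[[0,0,-0.03,0],[0,0,-0.03,0],[0,0,-0.03,0],[0,0,-0.03,0],[0,0,0,0],[0,0,0,0],[0,0,0,0],[0,0,0,0]]'>/dev/null;python3 st.py
```

```text
pos [482.  408.5 212.3] jaw 90.72 toolx [-0.0672  0.0715 -0.9952] F [-1.4  0.3 -0.2] w 69.6 q [-0.2   0.75 -0.93  1.47  0.53  1.19  0.41] t 32.73
pos [480.  406.3  84. ] jaw 90.73 toolx [-0.0726  0.0675 -0.9951] F [0.4 0.4 0.9] w 69.9 q [-0.23  0.88 -0.84  1.6   0.64  0.96  0.33] t 33.4
```

```bash

python3 -m creep '[[0,0,0,-0.125],[0,0,0,-0.125],[0,0,0,-0.125],[0,0,0,-0.125],[0,0,0,0],[0,0,0,0],[0,0,0,0],[0,0,0,0]]'>/dev/null;python3 st.py
python3 -m creep '[[0,0,0,0.125],[0,0,0,0.125],[0,0,0,0.125],[0,0,0,0.125],[0,0,0,0],[0,0,0,0],[0,0,0,0],[0,0,0,0]]'>/dev/null;python3 st.py
python3 -m creep '[[0.02,-0.024,0.01,0],[0.02,-0.024,0.01,0],[0.02,-0.024,0,0],[0.02,-0.024,0,0],[0,0,0,0],[0,0,0,0],[0,0,0,0],[0,0,0,0]]'>/dev/null;python3 st.py
python3 -m creep '[[-0.02,0.024,0,0],[-0.02,0.024,0,0],[-0.02,0.024,0,0],[-0.02,0.024,0,0],[0,0,0,0],[0,0,0,0],[0,0,0,0],[0,0,0,0]]'>/dev/null;python3 st.py

```

```text
pos [484.2 413.8  97.7] jaw 62.12 toolx [-0.0152  0.1105 -0.9938] F [ 1.  -0.2  0.2] w 69.7 q [-0.29  0.8  -0.72  1.64  0.56  0.84 -0.1 ] t 34.07
pos [485.7 414.2  98.9] jaw 90.81 toolx [-0.0667  0.0936 -0.9934] F [-0.1 -1.1 -0.1] w 69.7 q [-0.22  0.87 -0.87  1.58  0.63  0.97  0.35] t 34.73
pos [565.  316.6 121.4] jaw 90.76 toolx [-0.0652  0.0935 -0.9935] F [-0.7 -0.4 -0.2] w 69.7 q [-0.02  0.88 -0.9   1.51  0.62  1.07  0.56] t 35.4
pos [472.7 422.4 122.4] jaw 91.4 toolx [-0.0686  0.095  -0.9931] F [ 1.  -0.2 -0.6] w 69.7 q [-0.23  0.84 -0.89  1.58  0.61  1.    0.35] t 36.07
```

```bash

python3 -m creep '[[0,0,0,-0.09],[0,0,0,-0.09],[0,0,0,-0.09],[0,0,0,-0.09],[0,0,0,-0.09],[0,0,0,-0.09],[0,0,0,-0.09],[0,0,0,-0.09]]'>/dev/null;python3 st.py
python3 -m creep '[[0,0,0,-0.09],[0,0,0,-0.09],[0,0,0,-0.09],[0,0,0,-0.09],[0,0,0,-0.09],[0,0,0,-0.09],[0,0,0,-0.09],[0,0,0,-0.09]]'>/dev/null;python3 st.py
python3 -m creep '[[0,0,0.035,0],[0,0,0.035,0],[0,0,0.035,0],[0,0,0.035,0],[0,0,-0.035,0],[0,0,-0.035,0],[0,0,-0.035,0],[0,0,-0.035,0]]'>/dev/null;python3 st.py

```

```text
pos [481.5 413.4 120.1] jaw 47.21 toolx [ 0.0162  0.113  -0.9935] F [ 0.5 -0.3  0.1] w 69.9 q [-0.32  0.74 -0.65  1.65  0.5   0.82 -0.33] t 36.73
pos [490.6 402.7 119.5] jaw 2.73 toolx [ 0.0912  0.0652 -0.9937] F [ 0.9 -0.1 -0.2] w 69.5 q [-0.5   0.67 -0.38  1.69  0.38  0.74 -1.  ] t 37.4
pos [502.  400.3 133.7] jaw 1.54 toolx [ 0.1127  0.078  -0.9906] F [ 0.9 -0.2 -0.3] w 69.8 q [-0.48  0.66 -0.38  1.68  0.37  0.74 -1.01] t 38.07
```

```bash

python3 -m creep '[[0,0,0,0],[0,0,0,0],[0,0,0,0],[0,0,0,0],[0,0,0,0],[0,0,0,0],[0,0,0,0],[0,0,0,0]]'>/dev/null;python3 st.py
python3 -m creep '[[0,0,0.04,0],[0,0,0.03,0],[0,0,0.022,0],[0,0,0.016,0],[0,0,0.011,0],[0,0,0.007,0],[0,0,0.004,0],[0,0,0.002,0]]'>/dev/null;python3 st.py
python3 -m creep '[[0,0,-0.04,0],[0,0,-0.03,0],[0,0,-0.022,0],[0,0,-0.016,0],[0,0,-0.011,0],[0,0,-0.007,0],[0,0,-0.004,0],[0,0,-0.002,0]]'>/dev/null;python3 st.py

```

```text
pos [505.1 396.8 135.5] jaw 1.18 toolx [ 0.1132  0.0756 -0.9907] F [ 0.3 -0.2  0.1] w 69.8 q [-0.48  0.65 -0.38  1.67  0.37  0.75 -1.  ] t 38.73
pos [503.  396.9 275.8] jaw 1.32 toolx [ 0.1138  0.0768 -0.9905] F [ 0.1  0.1 -0.3] w 69.6 q [-0.44  0.52 -0.44  1.49  0.28  1.05 -0.91] t 39.4
pos [501.1 395.6 135.9] jaw 1.36 toolx [ 0.1116  0.0752 -0.9909] F [-0.2 -0.4 -0.7] w 69.5 q [-0.48  0.65 -0.38  1.68  0.37  0.75 -1.01] t 40.07
```

```bash

python3 -m creep '[[0,0,0.04,0],[0,0,0.03,0],[0,0,0.022,0],[0,0,0.016,0],[0,0,0.011,0],[0,0,0.007,0],[0,0,0.004,0],[0,0,0.002,0]]'>/dev/null;python3 st.py
python3 -m creep '[[0,0,-0.035,0],[0,0,-0.035,0],[0,0,-0.035,0],[0,0,0.035,0],[0,0,0.03,0],[0,0,0.02,0],[0,0,0.01,0],[0,0,0.005,0]]'>/dev/null;python3 st.py

```

```text
pos [500.1 395.4 275.1] jaw 1.4 toolx [ 0.1116  0.0762 -0.9908] F [-0.4 -0.3  0.7] w 69.8 q [-0.44  0.51 -0.45  1.5   0.28  1.05 -0.92] t 40.73
pos [491.6 387.9 250. ] jaw 1.7 toolx [ 0.0809  0.0533 -0.9953] F [ 1.  -0.3  0.6] w 69.7 q [-0.44  0.53 -0.44  1.54  0.28  1.03 -0.92] t 41.4
```

```bash

python3 -m creep '[[0,0,-0.035,0],[0,0,-0.035,0],[0,0,-0.035,0],[0,0,0.035,0],[0,0,0.032,0],[0,0,0.022,0],[0,0,0.012,0],[0,0,0.006,0]]'>/dev/null;python3 st.py
python3 -m creep '[[0,0,-0.035,0],[0,0,-0.035,0],[0,0,-0.035,0],[0,0,0.035,0],[0,0,0.032,0],[0,0,0.022,0],[0,0,0.012,0],[0,0,0.006,0]]'>/dev/null;python3 st.py

```

```text
pos [485.2 381.8 231.8] jaw 1.86 toolx [ 0.0515  0.0332 -0.9981] F [0.9 0.2 0.4] w 69.9 q [-0.43  0.55 -0.44  1.56  0.28  1.03 -0.92] t 42.07
pos [479.6 376.5 213.9] jaw 1.94 toolx [ 0.0238  0.0149 -0.9996] F [ 0.9 -0.3  0.4] w 70.2 q [-0.43  0.57 -0.44  1.57  0.28  1.03 -0.92] t 42.73
```

```bash

python3 -m creep '[[0,0,-0.03,0],[0,0,-0.03,0],[0,0,-0.028,0],[0,0,0.028,0],[0,0,0.024,0],[0,0,0.016,0],[0,0,0.01,0],[0,0,0.005,0]]'>/dev/null;python3 st.py

```

```text
pos [476.1 372.4 197.7] jaw 1.97 toolx [ 0.0103  0.0039 -0.9999] F [-0.1  0.2  0.7] w 69.8 q [-0.43  0.59 -0.44  1.59  0.29  1.01 -0.93] t 43.4
```

```bash

python3 -m creep '[[0.001,0.002,0,-0.04],[0.001,0.003,0,-0.07],[0.001,0.003,0,-0.09],[0.001,0.003,0,-0.1],[0.001,0.003,0,-0.1],[0.001,0.003,0,-0.1],[0.001,0.003,0,-0.1],[0.001,0.002,0,-0.1]]'>/dev/null;python3 st.py
python3 -m creep '[[0,0.002,0,-0.1],[0,0.002,0,-0.1],[0,0.002,0,-0.1],[0,0.002,0,-0.1],[0,0.001,0,-0.09],[0,0.001,0,-0.07],[0,0,0,-0.05],[0,0,0,-0.025]]'>/dev/null;python3 st.py

```

```text
pos [483.  392.1 195.2] jaw -40.05 toolx [ 0.0071 -0.008  -0.9999] F [ 0.7 -0.   0.3] w 69.8 q [-0.58  0.6  -0.23  1.54  0.17  1.02 -1.56] t 44.07
pos [479.7 400.8 189.8] jaw -78.38 toolx [-0.006  -0.0163 -0.9998] F [ 0.5 -0.1  1. ] w 70.0 q [-0.7   0.61 -0.05  1.52  0.04  1.03 -2.14] t 44.73
```

```bash

python3 -m creep '[[0.001,0.001,-0.015,-0.03],[0.001,0.001,-0.022,-0.05],[0.001,0.001,-0.022,-0.05],[0.001,0.001,-0.02,-0.04],[0,0.001,-0.016,-0.02],[0,0.001,-0.011,0],[0,0,-0.007,0],[0,0,-0.004,0]]'>/dev/null;python3 st.py
python3 - <<'E'
from h import *
im,K,C,s=grab("wrist","w14.png")
for r in boards(im,K,C): print(r)
E
```

```text
pos [483.2 406.8  68. ] jaw -89.63 toolx [-0.0053 -0.0147 -0.9999] F [0.3 0.2 0.1] w 70.0 q [-0.74  0.76  0.    1.62  0.01  0.78 -2.31] t 45.4
(array([486.6, 408.1]), array([ 52.5, 118.6]), 0.73, (283, 131, 75, 151))
```

View pics/w14.png

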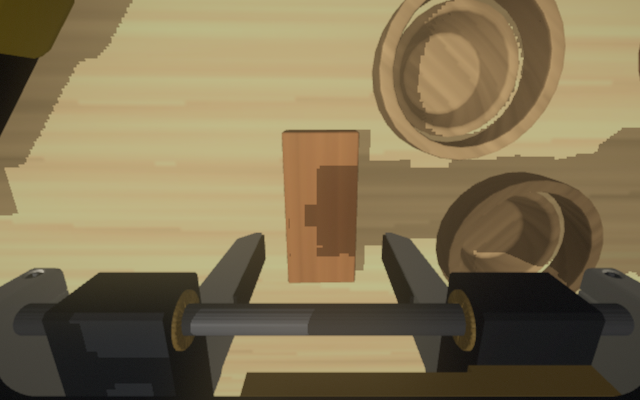

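```bash

python3 -m creep '[[0.001,0.0005,-0.012,0.003],[0.001,0.0005,-0.014,0.002],[0.001,0,-0.012,0],[0,0,-0.009,0],[0,0,-0.006,0],[0,0,-0.004,0],[0,0,-0.002,0],[0,0,-0.001,0]]'>/dev/null;python3 st.py

```

```text
pos [488.9 409.4   5.8] jaw -89.27 toolx [ 2.0e-04 -9.6e-03 -1.0e+00] F [ 0.2 -0.8  0.4] w 69.4 q [-0.73  0.85 -0.    1.64  0.01  0.66 -2.3 ] t 46.12
```

```bash

python3 -m creep '[[-0.0015,-0.0005,-0.001,0],[-0.001,-0.0005,-0.0008,0],[-0.0005,0,0,0],[0,0,0,0],[0,0,0,0],[0,0,0,0],[0,0,0,0],[0,0,0,0]]' 1 35 >/dev/null;python3 st.py; python3 -c "
from h import *
im,K,C,s=grab('wrist');held(s['position'][2],im,K,C,s);print(boards(im,K,C)[:2])"

```

```text
pos [486.1 409.    5.4] jaw -89.25 toolx [ 0.0022 -0.0077 -1.    ] F [-0.1 -0.7 -0.2] w 53.4 q [-0.74  0.84 -0.    1.65  0.01  0.65 -2.31] t 46.78
held far edge v 149.5 dist mm 59.0 (60 expected)
[(array([501.3, 409.4]), array([52.9, 88.4]), 0.57, (272, 149, 105, 153))]
```

```bash

python3 -m creep '[[0,0,0.008,0],[0,0,0.018,0],[0,0,0.025,0],[0.002,-0.004,0.028,0],[0.004,-0.01,0.028,0.01],[0.006,-0.018,0.024,0.02],[0.008,-0.025,0.016,0.03],[0.009,-0.03,0.01,0.03]]'>/dev/null;python3 st.py
python3 -m creep '[[0.01,-0.034,0.004,0.03],[0.01,-0.036,0,0.03],[0.01,-0.037,0,0.02],[0.01,-0.037,0,0],[0.01,-0.037,0,0],[0.01,-0.037,0,0],[0.01,-0.036,0,0],[0.009,-0.033,0,0]]'>/dev/null;python3 st.py

```

```text
pos [507.5 327.7 168.8] jaw -82.93 toolx [-0.0037 -0.006  -1.    ] F [ 0.9 -0.2 -1.1] w 54.1 q [-0.58  0.6  -0.04  1.62  0.03  0.93 -2.09] t 47.5
pos [590.   31.6 185.3] jaw -77.59 toolx [ 0.0134  0.0025 -0.9999] F [ 0.1  0.1 -0.9] w 53.7 q [-0.05  0.55 -0.07  1.66  0.04  0.92 -1.49] t 48.17
```

```bash

python3 -m creep '[[0.009,-0.035,-0.002,-0.01],[0.009,-0.034,-0.004,-0.01],[0.009,-0.03,-0.008,0],[0.008,-0.025,-0.01,0],[0.006,-0.018,-0.012,0],[0.004,-0.012,-0.012,0],[0.003,-0.007,-0.01,0],[0.001,-0.003,-0.007,0]]'>/dev/null;python3 st.py

```

```text
pos [ 641.7 -155.7  125. ] jaw -79.8 toolx [ 0.0248 -0.0078 -0.9997] F [-0.7  0.2 -0.7] w 53.2 q [ 0.23  0.71 -0.05  1.52  0.05  0.88 -1.23] t 48.83
```

```bash

python3 -m creep '[[0.001,-0.002,-0.006,0.005],[0.001,-0.003,-0.008,0.006],[0.0005,-0.002,-0.008,0.005],[0,-0.002,-0.006,0],[0,-0.001,-0.005,0],[0,-0.0005,-0.003,0],[0,0,-0.001,0],[0,0,0,0]]'>/dev/null;python3 st.py
python3 - <<'E'
from h import *
im,K,C,s=grab("wrist"); cv2.imwrite("pics/w15.png",cv2.resize(im[110:200,240:400,::-1],None,fx=5,fy=5,interpolation=cv2.INTER_CUBIC))
E
```

```text
pos [ 644.  -158.8   83.4] jaw -78.17 toolx [ 0.0215 -0.0021 -0.9998] F [-0.9 -0.4  2.1] w 53.5 q [ 0.25  0.77 -0.06  1.54  0.06  0.81 -1.2 ] t 49.5
```

View pics/w15.png

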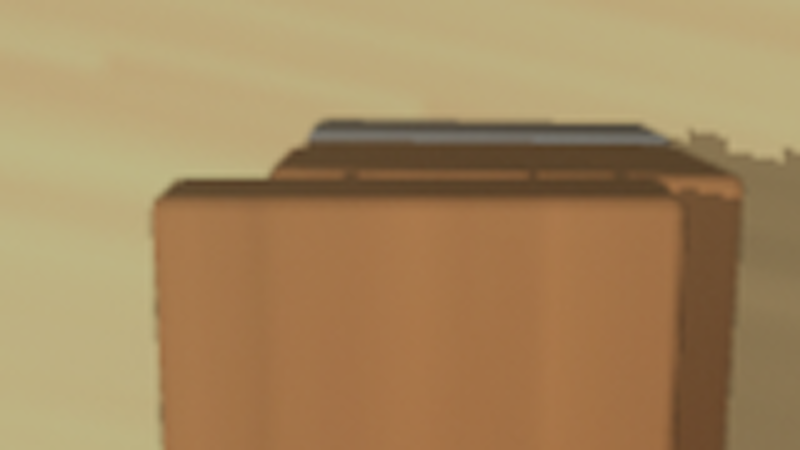

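```bash

python3 -m creep '[[0,0,0.003,0],[0.0005,-0.002,0.001,-0.004],[0.0005,-0.0025,0,-0.004],[0.0005,-0.002,0,-0.003],[0,-0.001,0,0],[0,-0.0005,0,0],[0,0,0,0],[0,0,-0.001,0]]'>/dev/null;python3 st.py
python3 - <<'E'
from h import *
im,K,C,s=grab("wrist"); cv2.imwrite("pics/w16.png",cv2.resize(im[110:200,240:400,::-1],None,fx=5,fy=5,interpolation=cv2.INTER_CUBIC))
E
```

```text
pos [ 647.2 -167.2   88.7] jaw -78.9 toolx [ 0.0262 -0.0019 -0.9997] F [ 0.1 -0.2 -0.3] w 53.6 q [ 0.26  0.76 -0.06  1.53  0.05  0.83 -1.2 ] t 50.22
```

View pics/w16.png

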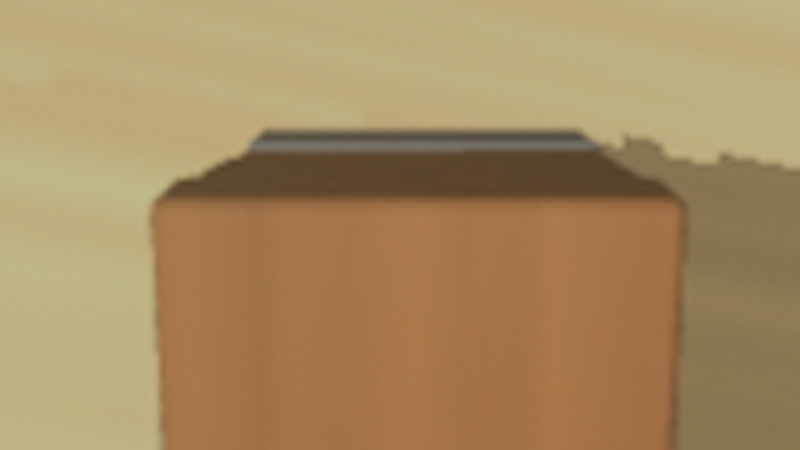

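```bash

python3 -m creep '[[-0.0006,-0.0006,-0.0005,0],[-0.0003,-0.0003,-0.001,0],[0,0,-0.001,0],[0,0,-0.001,0],[0,0,-0.001,0],[0,0,-0.0008,0],[0,0,-0.0006,0],[0,0,-0.0004,0]]'>/dev/null;python3 st.py

```

```text
pos [ 645.9 -167.7   83.1] jaw -78.86 toolx [ 0.0251 -0.0019 -0.9997] F [-1.1  0.4  3.7] w 53.8 q [ 0.26  0.77 -0.06  1.53  0.05  0.81 -1.2 ] t 50.93
```

```bash

python3 -m creep '[[0,0,0,0],[0,0,0,0],[0,0,0,0],[0,0,0.004,0],[0,0,0.01,0],[0,0,0.018,0],[0,0,0.024,0],[0,0,0.028,0]]' -0.7 >/dev/null;python3 st.py
python3 -m creep '[[-0.008,-0.002,0.025,0],[-0.012,-0.004,0.02,0],[-0.012,-0.006,0.015,0],[-0.012,-0.006,0.01,0],[-0.01,-0.005,0.005,0],[-0.006,-0.003,0,0],[-0.003,-0.002,0,0],[-0.001,0,0,0]]'  >/dev/null;python3 st.py
python3 - <<'E'
from h import *
im,K,C,s=grab("wrist","w17.png")
for r in boards(im,K,C,.096): print(r)
E
```

```text
pos [ 641.2 -166.5  163.1] jaw -78.84 toolx [ 0.0112  0.002  -0.9999] F [ 0.3 -0.2  0.3] w 78.7 q [ 0.26  0.68 -0.06  1.46  0.04  0.99 -1.19] t 51.6
pos [ 579.2 -195.3  254.5] jaw -78.73 toolx [ 0.0324 -0.0023 -0.9995] F [ 0.3 -1.5  0.3] w 79.1 q [ 0.34  0.51 -0.07  1.52  0.03  1.08 -1.11] t 52.27
(array([ 645.2, -167.6]), array([ 52.6, 116.2]), 11.12, (282, 59, 53, 117))
```

View pics/w17.png

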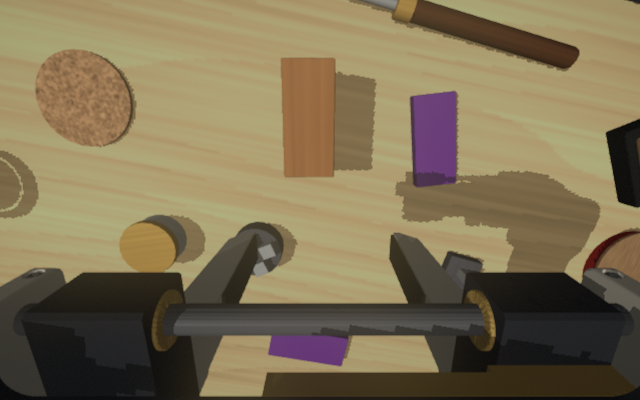

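```bash

python3 -m creep '[[-0.008,-0.012,0,0],[-0.016,-0.024,0,-0.01],[-0.022,-0.032,0,-0.02],[-0.025,-0.036,0,-0.02],[-0.025,-0.036,0,-0.02],[-0.02,-0.03,0,-0.01],[-0.013,-0.02,0,0],[-0.007,-0.01,0,0]]'  >/dev/null;python3 st.py
python3 -m creep '[[-0.003,-0.004,0,0],[-0.001,-0.001,0,0],[0,0,0,0],[0,0,0,0],[0,0,0,0],[0,0,0,0],[0,0,0,0],[0,0,0,0]]'  >/dev/null;python3 st.py
python3 - <<'E'
from h import *
im,K,C,s=grab("wrist","w18.png")
E
```

```text
pos [ 436.3 -395.4  245.9] jaw -82.53 toolx [ 0.0226  0.0063 -0.9997] F [-0.2  0.3  0.2] w 79.2 q [ 0.73  0.49 -0.03  1.58 -0.01  1.06 -0.74] t 52.98
pos [ 431.6 -399.6  242.5] jaw -82.43 toolx [ 0.0186  0.0113 -0.9998] F [-0.6 -1.2  0.2] w 78.9 q [ 0.74  0.49 -0.03  1.58 -0.01  1.06 -0.72] t 53.65
```

View pics/w18.png

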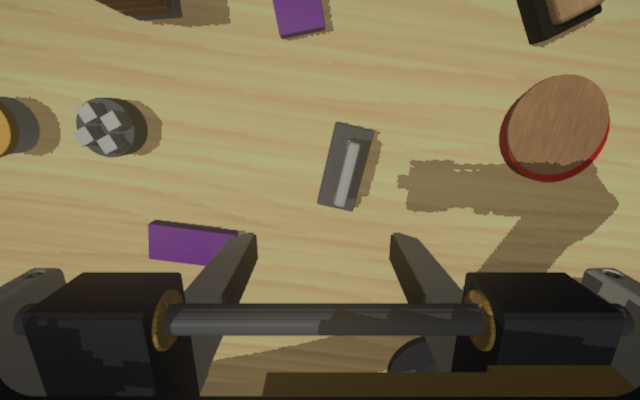

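The wrist view shows the weight at about (346,167), with its bright handle running from (354,142) to (341,207). The purple look-alike (195,243) and the chuck (112,127) are clear of it.

```bash
python3 - <<'E'
from h import *
im,K,C,s=grab("wrist"); hs=cv2.cvtColor(im,cv2.COLOR_RGB2HSV)
c=im[105:225,290:400]; cv2.imwrite("pics/w18c.png",cv2.resize(c[:,:,::-1],None,fx=5,fy=5,interpolation=cv2.INTER_CUBIC))
for p in((340,140),(330,195),(348,170),(344,195),(380,150)): print(p,hs[p[1],p[0]])
m=cv2.inRange(hs,(0,0,100),(180,45,255)); m2=np.zeros_like(m); m2[115:220,310:385]=m[115:220,310:385]
print("handle",rects(im,K,C,m2,.062,100))
m=cv2.inRange(hs,(0,0,20),(180,60,255)); m2=np.zeros_like(m); m2[115:220,310:385]=m[115:220,310:385]
print("slab",rects(im,K,C,m2,.018,500))
E
```

```text
(340, 140) [18 34 90]
(330, 195) [18 34 90]
(348, 170) [ 24  17 151]
(344, 195) [ 22  19 148]
(380, 150) [ 22  92 152]
handle [(array([ 441.1, -422.4]), array([15.3, 78.8]), -5.37, (334, 140, 26, 67))]
slab [(array([ 440.5, -423.2]), array([ 48.5, 107.9]), -5.28, (318, 123, 55, 88))]
```

View pics/w18c.png

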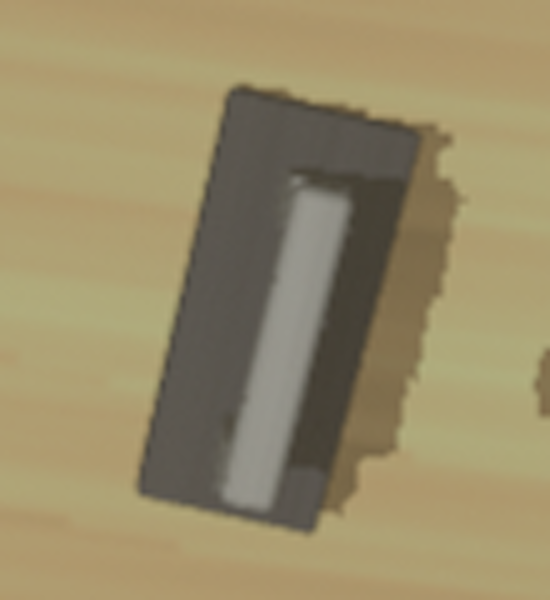

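```bash

python3 -m creep '[[0.001,-0.002,-0.015,-0.03],[0.002,-0.004,-0.025,-0.045],[0.002,-0.004,-0.03,-0.05],[0.002,-0.004,-0.03,-0.045],[0.001,-0.004,-0.026,-0.03],[0.001,-0.003,-0.02,-0.015],[0,-0.002,-0.013,0],[0,0,-0.007,0]]'  >/dev/null;python3 st.py

```

```text
pos [ 444.9 -424.9   75.2] jaw -95.22 toolx [ 0.0302 -0.0054 -0.9995] F [-1.1  0.3 -0.3] w 78.8 q [ 0.72  0.71  0.02  1.7  -0.05  0.7  -0.89] t 54.42
```

```bash

python3 -m creep '[[-0.001,0.0005,-0.008,0],[-0.001,0.0005,-0.008,0],[-0.001,0.0005,-0.007,0],[-0.0005,0,-0.006,0],[0,0,-0.004,0],[0,0,-0.003,0],[0,0,-0.001,0],[0,0,0,0]]'  >/dev/null;python3 st.py

```

```text
pos [ 442.5 -423.4   36.3] jaw -95.16 toolx [ 0.0329 -0.0069 -0.9994] F [-0.6 -0.2  0.1] w 79.0 q [ 0.73  0.76  0.02  1.74 -0.05  0.61 -0.88] t 55.08
```

```bash

python3 -m creep '[[-0.001,0,0,0],[-0.0005,0,0,0],[0,0,0,0],[0,0,0,0],[0,0,0,0],[0,0,0,0],[0,0,0,0],[0,0,0,0]]' 1 55 >/dev/null;python3 st.py

```

```text
pos [ 441.9 -424.5   38.3] jaw -95.16 toolx [ 0.0358 -0.0097 -0.9993] F [ 0.7  0.5 -0.3] w 30.9 q [ 0.73  0.76  0.02  1.74 -0.05  0.61 -0.88] t 55.75
```

```bash

python3 -m creep '[[0,0,0,0],[0,0,0,0],[0,0,0,0],[0,0,0,0],[0,0,0.001,0],[0,0,0.002,0],[0,0,0.004,0],[0,0,0.006,0]]' 1 55 >/dev/null;python3 st.py

```

```text
pos [ 437.2 -420.    46. ] jaw -95.15 toolx [ 2.440e-02  9.000e-04 -9.997e-01] F [ 0.1 -0.  -7.3] w 13.7 q [ 0.73  0.75  0.02  1.74 -0.05  0.64 -0.88] t 56.42
```

```bash

python3 -m creep '[[0,0,0.01,0],[0,0,0.018,0],[0.002,0.003,0.024,0],[0.006,0.008,0.028,0.02],[0.01,0.014,0.028,0.03],[0.014,0.018,0.024,0.04],[0.018,0.02,0.018,0.04],[0.02,0.024,0.012,0.04]]' >/dev/null;python3 st.py
python3 -m creep '[[0.022,0.026,0.006,0.04],[0.024,0.028,0.003,0.03],[0.022,0.026,0,0.02],[0.018,0.022,0,0.01],[0.013,0.016,0,0],[0.008,0.011,0,0],[0.005,0.006,0,0],[0.002,0.003,0,0]]' >/dev/null;python3 st.py

```

```text
pos [ 493.  -336.4  214.3] jaw -86.19 toolx [ 0.0037  0.0021 -1.    ] F [ 0.6 -1.7 -6.3] w 13.6 q [ 0.57  0.53 -0.    1.59 -0.    1.01 -0.94] t 57.08
pos [ 612.9 -182.2  233.4] jaw -79.63 toolx [ 0.0135  0.0048 -0.9999] F [-0.2  0.  -7.1] w 13.4 q [ 0.28  0.58 -0.04  1.45  0.02  1.1  -1.15] t 57.75
```

```bash
python3 - <<'E'
from h import *
im,K,C,s=grab("wrist","w19.png"); p=s["position"]; print(p,yaw(s))
a=np.radians(yaw(s)+90);u=np.array([np.cos(a),np.sin(a)]);v=np.array([-u[1],u[0]])
P=lambda l,w,h:[*(p[:2]+l*u+w*v),h]
print(proj([P(.055,.025,p[2]-.020),P(.055,-.025,p[2]-.020),P(.039,.007,p[2]+.024),P(.039,-.007,p[2]+.024)],K,C).round(1))
E
```

```text
[ 0.61289935 -0.18221192  0.23337475] -79.62875635853437
[[282.6 148.8]
 [365.  149. ]
 [309.1 193.7]
 [338.  193.8]]
```

View pics/w19.png

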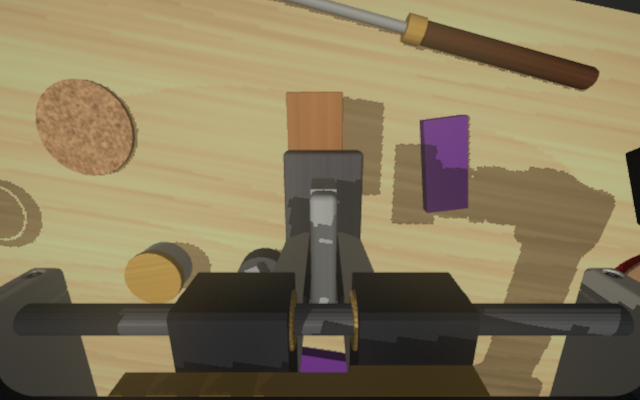

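```bash

python3 -m creep '[[0.004,0.002,-0.006,0.004],[0.007,0.003,-0.012,0.005],[0.007,0.003,-0.014,0.004],[0.006,0.003,-0.014,0],[0.004,0.002,-0.012,0],[0.003,0.001,-0.009,0],[0.001,0,-0.006,0],[0,0,-0.003,0]]' >/dev/null;python3 st.py

```

```text
pos [ 642.3 -176.2  146.1] jaw -79.52 toolx [ 4.4e-03 -4.0e-04 -1.0e+00] F [-1.3 -0.7 -7.7] w 13.6 q [ 0.26  0.71 -0.04  1.46  0.03  0.97 -1.18] t 58.47
```

```bash

python3 -m creep '[[0.001,0.003,0,0.004],[0.001,0.003,0,0.004],[0.001,0.002,0,0.003],[0,0.001,0,0],[0,0,0,0],[0,0,0,0],[0,0,0,0],[0,0,0,0]]' >/dev/null;python3 st.py
python3 - <<'E'
from h import *
im,K,C,s=grab("wrist"); cv2.imwrite("pics/w20.png",cv2.resize(im[90:230,240:420,::-1],None,fx=4,fy=4,interpolation=cv2.INTER_CUBIC))
E
```

```text
pos [ 646.3 -166.7  148. ] jaw -78.84 toolx [ 0.0074 -0.0015 -1.    ] F [-0.6 -0.4 -7.8] w 13.6 q [ 0.24  0.7  -0.04  1.46  0.03  0.97 -1.18] t 59.13
```

View pics/w20.png

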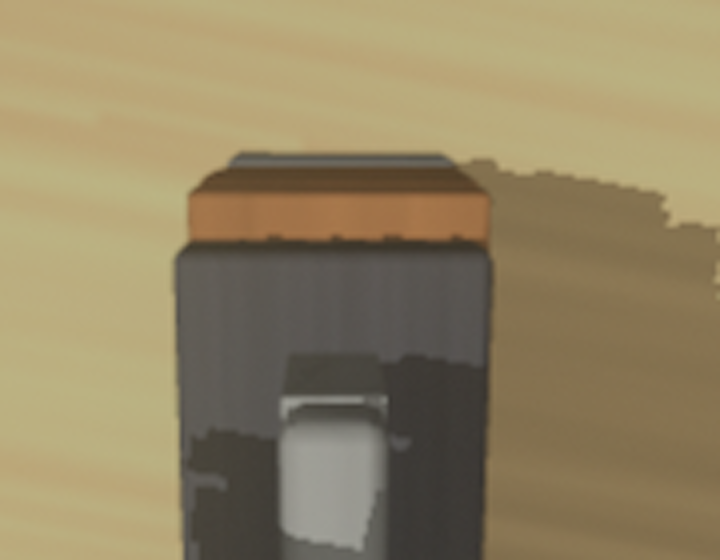

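```bash

python3 - <<'E'
from h import *
im,K,C,s=grab("wrist"); a=np.radians(11.2);u=np.array([np.cos(a),np.sin(a)]);v=np.array([-u[1],u[0]]);b=np.array([.6452,-.168])
for n,p,h in (("boardL",(287.3,138.5),.096),("boardR",(362.6,138.5),.096),("slabtopL",(284.3,155),.128),("slabtopR",(362.9,155),.128),("slabbot",(323,150),.110)):
    d=ray(p,K,C,h)[0][:2]-b; print(n,(d@u*1000).round(1),(d@v*1000).round(1))
E
```

```text
boardL 59.3 26.3
boardR 59.4 -26.6
slabtopL 52.6 24.9
slabtopR 52.6 -23.0
slabbot 53.2 1.3
```

```bash

python3 -m creep '[[0.001,-0.0005,-0.001,0],[0.0005,-0.0004,-0.002,0],[0,0,-0.002,0],[0,0,-0.002,0],[0,0,-0.002,0],[0,0,-0.0015,0],[0,0,-0.001,0],[0,0,-0.0005,0]]' >/dev/null;python3 st.py

```

```text
pos [ 647.5 -168.7  135.5] jaw -78.91 toolx [ 0.0066 -0.002  -1.    ] F [-1.6 -0.2 -2.1] w 13.3 q [ 0.24  0.72 -0.04  1.47  0.03  0.95 -1.18] t 59.9
```

```bash

python3 -m creep '[[0,0,0.0015,0],[0,0.0008,0.0005,0],[0,0.0005,0,0],[0,0,0,0],[0,0,-0.0008,0],[0,0,-0.001,0],[0,0,-0.001,0],[0,0,-0.001,0]]' >/dev/null;python3 st.py

```

```text
pos [ 647.9 -167.1  135.2] jaw -78.9 toolx [ 0.008  -0.0022 -1.    ] F [-2.6  0.5 -0.9] w 13.4 q [ 0.24  0.72 -0.04  1.47  0.03  0.95 -1.19] t 60.57
```

```bash

python3 -m creep '[[0,0,-0.0008,0],[0,0,-0.0006,0],[0,0,0,0],[0,0,0,0],[0,0,0,0],[0,0,0,0],[0,0,0,0],[0,0,0,0]]' >/dev/null;python3 st.py
python3 -m creep '[[0,0,0,0],[0,0,0,0],[0,0,0,0],[0,0,0,0],[0,0,0.004,0],[0,0,0.01,0],[0,0,0.018,0],[0,0,0.022,0]]' 0 >/dev/null;python3 st.py
python3 -m creep '[[-0.005,0.002,0.024,0],[-0.01,0.004,0.02,0],[-0.012,0.006,0.015,0],[-0.012,0.006,0.01,0],[-0.01,0.005,0.005,0],[-0.006,0.003,0,0],[-0.003,0.002,0,0],[-0.001,0,0,0]]'  -0.7 >/dev/null;python3 st.py
python3 - <<'E'
from h import *
im,K,C,s=grab("wrist","w21.png")
im,K,C,s=grab("side","s21.png"); cv2.imwrite("pics/s21c.png",cv2.resize(im[100:200,250:400,::-1],None,fx=5,fy=5,interpolation=cv2.INTER_CUBIC))
E
```

```text
pos [ 647.7 -167.1  135.3] jaw -78.91 toolx [ 0.0088 -0.0022 -1.    ] F [-2.8  0.1 -2.1] w 13.5 q [ 0.24  0.72 -0.04  1.47  0.03  0.94 -1.19] t 61.23
pos [ 651.5 -167.8  192. ] jaw -78.89 toolx [ 0.0158 -0.0038 -0.9999] F [0.8 0.3 0.2] w 46.5 q [ 0.24  0.67 -0.04  1.4   0.03  1.06 -1.18] t 61.9
pos [ 595.8 -140.1  284.5] jaw -78.95 toolx [ 0.0413 -0.0094 -0.9991] F [-0.1  0.2 -0.3] w 79.0 q [ 0.22  0.48 -0.05  1.48  0.03  1.14 -1.21] t 62.57
```

View pics/w21.png

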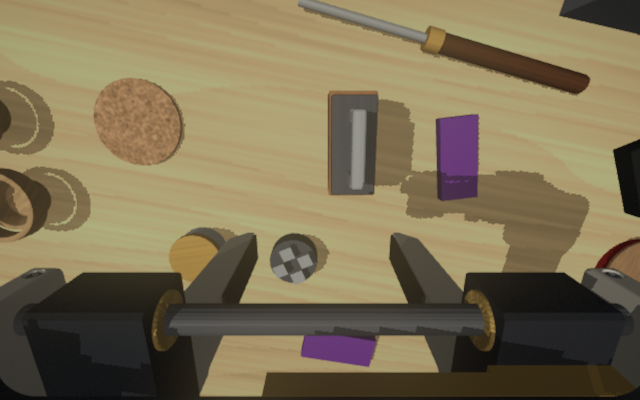

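View pics/s21c.png

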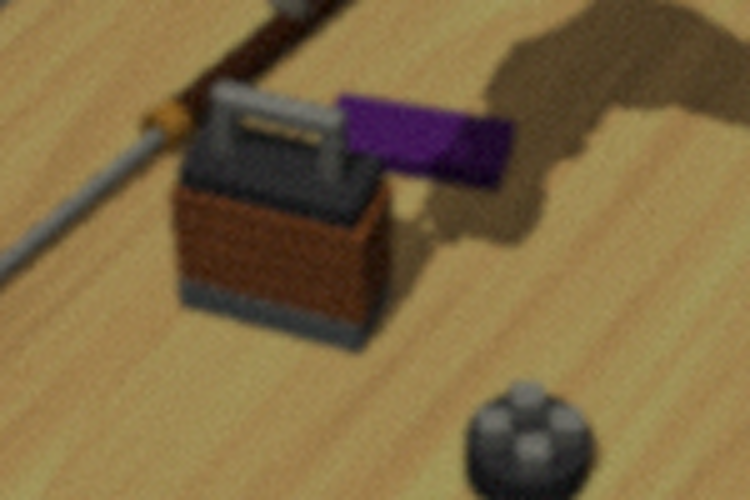

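```bash
python3 - <<'E'
from h import *
im,K,C,s=grab("wrist"); hs=cv2.cvtColor(im,cv2.COLOR_RGB2HSV)
m=cv2.inRange(hs,(0,0,20),(180,60,255)); m2=np.zeros_like(m); m2[85:205,320:390]=m[85:205,320:390]
print("slab",rects(im,K,C,m2,.114,500))
m=cv2.inRange(hs,(10,105,90),(17,200,255)); m2=np.zeros_like(m); m2[70:175,85:190]=m[70:175,85:190]
m2=cv2.morphologyEx(m2,cv2.MORPH_CLOSE,np.ones((5,5))); m2=cv2.morphologyEx(m2,cv2.MORPH_OPEN,np.ones((5,5)))
cs,_=cv2.findContours(m2,cv2.RETR_EXTERNAL,cv2.CHAIN_APPROX_NONE); c=max(cs,key=cv2.contourArea)
W=ray(c[:,0],K,C,.006)[:,:2]*1000; print("pad",cv2.fitEllipse(W.astype(np.float32)),cv2.boundingRect(c))
E
```

```text
slab [(array([ 644.9, -166.8]), array([ 48.1, 106.4]), 11.21, (331, 95, 46, 99))]
pad ((611.241943359375, 124.7010269165039), (117.32695770263672, 119.17648315429688), 6.036595821380615) (93, 78, 87, 87)
```

```bash

python3 -m creep '[[-0.004,0.015,0,0],[-0.006,0.025,0,0],[-0.008,0.035,0,-0.02],[-0.008,0.037,0,-0.03],[-0.008,0.037,0,-0.03],[-0.008,0.037,0,-0.03],[-0.008,0.037,0,-0.03],[-0.006,0.03,0,-0.02]]'  -0.7 >/dev/null;python3 st.py
python3 -m creep '[[-0.003,0.02,0,0],[-0.002,0.013,0,0],[-0.001,0.007,0,0],[0,0.003,0,0],[0,0,0,0],[0,0,0,0],[0,0,0,0],[0,0,0,0]]'  -0.7 >/dev/null;python3 st.py
python3 - <<'E'
from h import *
im,K,C,s=grab("wrist","w22.png")
E
```

```text
pos [534.3 115.4 276.4] jaw -89.73 toolx [ 0.0261 -0.0197 -0.9995] F [0.6 0.2 0.7] w 79.3 q [-0.23  0.39 -0.05  1.66  0.05  1.08 -1.87] t 63.38
pos [521.9 173.5 272.8] jaw -88.75 toolx [ 0.0176 -0.0155 -0.9997] F [-0.   0.8  0.3] w 79.1 q [-0.33  0.4  -0.07  1.64  0.05  1.09 -1.96] t 64.05
```

View pics/w22.png

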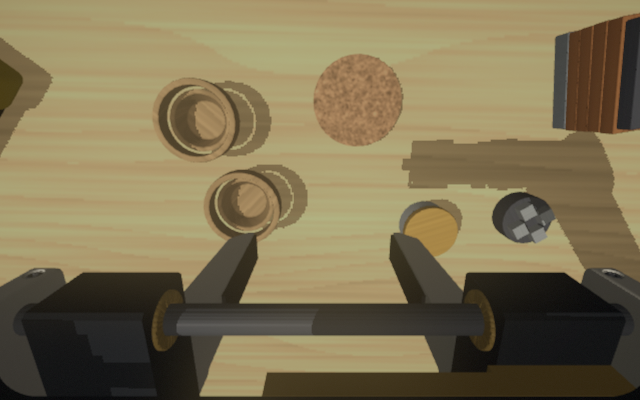

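```bash
python3 - <<'E'
from h import *
im,K,C,s=grab("wrist"); hs=cv2.cvtColor(im,cv2.COLOR_RGB2HSV)
print([tuple(int(a) for a in hs[118,u]) for u in range(140,262,3)])
c=im[60:260,130:330]; cv2.imwrite("pics/w22c.png",cv2.resize(c[:,:,::-1],None,fx=3,fy=3,interpolation=cv2.INTER_CUBIC))
E
```

```text
[(21, 92, 174), (21, 94, 174), (21, 94, 174), (21, 94, 174), (19, 104, 165), (18, 108, 165), (18, 114, 98), (19, 115, 80), (20, 110, 81), (20, 101, 151), (18, 114, 110), (18, 114, 107), (19, 116, 92), (19, 115, 89), (18, 110, 88), (18, 114, 87), (18, 115, 104), (18, 114, 105), (18, 114, 137), (18, 106, 173), (18, 108, 167), (18, 110, 163), (18, 108, 165), (18, 110, 162), (18, 110, 156), (18, 109, 154), (18, 108, 163), (18, 109, 169), (18, 113, 149), (18, 108, 168), (18, 108, 163), (18, 113, 142), (20, 114, 78), (19, 110, 109), (19, 107, 121), (19, 105, 122), (20, 105, 121), (19, 107, 121), (20, 98, 158), (19, 107, 122), (19, 105, 122)]
```

View pics/w22c.png

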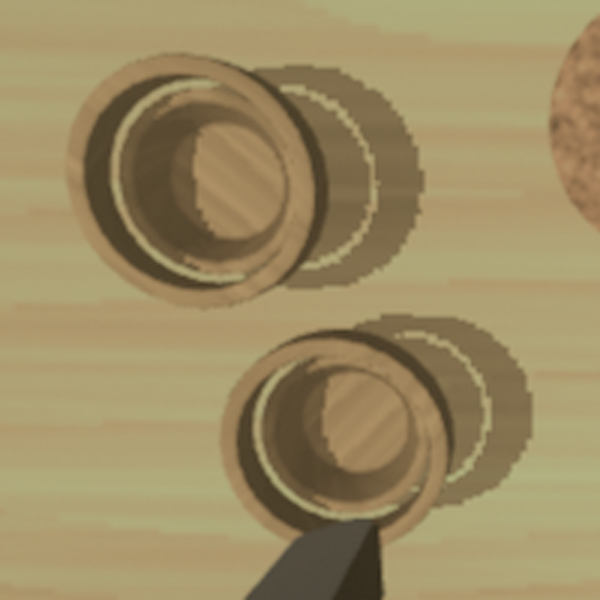

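```bash
cat >> h.py <<'E'
from scipy.optimize import least_squares
def circ(pts,K,C,h,r=None):
    W=ray(pts,K,C,h)[:,:2]*1000; c0=W.mean(0)
    f=least_squares(lambda q:np.hypot(*(W-q[:2]).T)-q[2],[*c0,50],loss="soft_l1"); d=np.hypot(*(W-f.x[:2]).T)-f.x[2]
    g=least_squares(lambda q:np.hypot(*(W-q).T)-(r or f.x[2]),c0,loss="soft_l1")
    return f.x.round(1),g.x.round(1),np.abs(d).mean().round(2)
E
python3 - <<'E'
from h import *
im,K,C,s=grab("wrist")
P=np.array([(67,170),(80,115),(110,78),(160,55),(210,60),(262,92),(300,140),(314,190),(305,240),(275,283),(225,305),(170,300),(120,272),(85,230)])/3+[130,60]
Q=np.array([(222,440),(232,400),(262,362),(305,337),(350,335),(400,358),(435,400),(448,440),(440,490),(415,525),(240,500),(262,530)])/3+[130,60]
print(circ(P,K,C,.058,50),circ(Q,K,C,.058,50))
E
```

```text
(array([582.2, 327.4,  48.6]), array([582.1, 327.5]), np.float64(0.41)) (array([472.3, 275.4,  49.4]), array([472. , 275.6]), np.float64(0.94))
```

```bash

python3 -m creep '[[0.004,0.008,-0.01,-0.006],[0.008,0.015,-0.022,-0.008],[0.011,0.019,-0.029,-0.006],[0.012,0.02,-0.03,0],[0.011,0.018,-0.028,0],[0.008,0.013,-0.022,0],[0.004,0.008,-0.014,0],[0.002,0.004,-0.008,0]]'  0.1 15 >/dev/null;python3 st.py

```

```text
pos [587.9 283.1 101.9] jaw -90.58 toolx [ 0.0282 -0.012  -0.9995] F [-0.1  0.5 -0.3] w 42.1 q [-0.46  0.73 -0.05  1.56  0.08  0.83 -2.14] t 64.87
```

```bash
python3 - <<'E'
from h import *
im,K,C,s=grab("wrist","w23.png"); print(s["position"],proj([[.582,.3274,.058],[.582,.2814,.058],[.632,.3274,.058],[.532,.3274,.058],[.582,.3774,.058]],K,C).round(0))
E
```

```text
[0.58785299 0.28313273 0.10189796] [[263. 229.]
 [325. 228.]
 [258. 162.]
 [266. 289.]
 [194. 230.]]
```

View pics/w23.png

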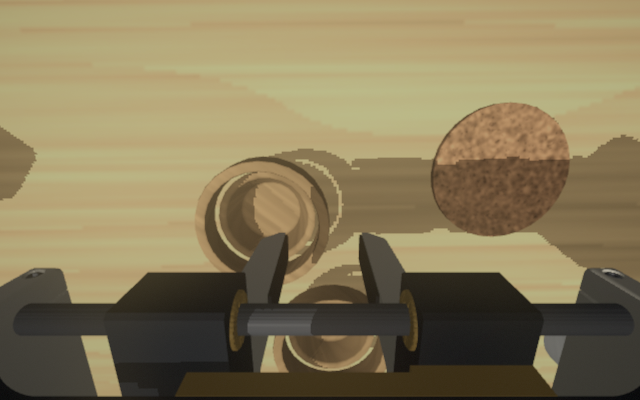

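```bash
python3 - <<'E'
from h import *
im,K,C,s=grab("wrist")
cv2.imwrite("pics/w23c.png",cv2.resize(im[145:295,180:350,::-1],None,fx=4,fy=4,interpolation=cv2.INTER_CUBIC))
E
```

```text
(no output)
```

View pics/w23c.png

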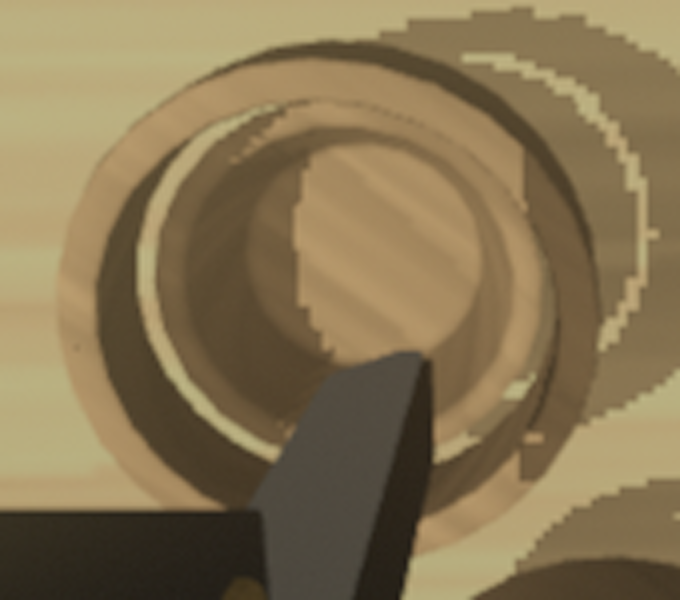

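```bash
python3 - <<'E'
from h import *
im,K,C,s=grab("wrist")
P=np.array([(57,320),(62,260),(90,185),(140,115),(200,78),(280,58),(350,62),(420,85),(480,125),(540,190),(580,250),(597,320),(590,380),(560,440),(500,510)])/4+[180,145]
print(circ(P,K,C,.058,50))
E
```

```text
(array([582.9, 327.4,  49.1]), array([582.1, 327.9]), np.float64(0.64))
```

```bash

python3 -m creep '[[-0.002,0,-0.006,0.004],[-0.0015,0,-0.008,0.004],[-0.001,0,-0.008,0],[-0.0005,0,-0.007,0],[0,0,-0.006,0],[0,0,-0.004,0],[0,0,-0.002,0],[0,0,-0.001,0]]'  >/dev/null;python3 st.py

```

```text
pos [586.1 278.   65. ] jaw -90.49 toolx [ 0.0401 -0.0101 -0.9991] F [ 0.4  0.4 -0.6] w 41.7 q [-0.46  0.77 -0.04  1.61  0.09  0.74 -2.14] t 65.68
```

```bash

python3 -m creep '[[-0.001,0.001,-0.003,0.003],[-0.001,0.001,-0.004,0.003],[-0.001,0.001,-0.005,0],[-0.0005,0.0005,-0.005,0],[0,0,-0.004,0],[0,0,-0.003,0],[0,0,-0.001,0],[0,0,0,0]]'  >/dev/null;python3 st.py

```

```text
pos [582.2 282.5  37.1] jaw -90.07 toolx [ 0.0403 -0.0094 -0.9991] F [-0.4 -0.3 -0.1] w 41.7 q [-0.47  0.8  -0.04  1.63  0.09  0.68 -2.15] t 66.35
```

```bash

python3 -m creep '[[0,0,0.0005,0],[0,0,0,0],[0,0,0,0],[0,0,0,0],[0,0,0,0],[0,0,0,0],[0,0,0,0],[0,0,0,0]]' 1 18 >/dev/null;python3 st.py

```

```text
pos [583.  282.6  38.7] jaw -90.1 toolx [ 0.0421 -0.0085 -0.9991] F [-0.1 -0.2 -0.9] w 7.5 q [-0.47  0.8  -0.04  1.63  0.09  0.68 -2.15] t 67.02
```

```bash

python3 -m creep '[[0,0,0.006,0],[0,0,0.012,0],[0.001,-0.004,0.014,0],[0.002,-0.01,0.012,0],[0.003,-0.016,0.008,0],[0.004,-0.022,0.004,0],[0.005,-0.026,0,0],[0.005,-0.028,0,0]]' >/dev/null;python3 st.py
python3 -m creep '[[0.004,-0.026,0,0],[0.003,-0.022,0,0],[0.002,-0.016,0,0],[0.001,-0.011,0,0],[0,-0.007,0,0],[0,-0.004,0,0],[0,-0.002,0,0],[0,0,0,0]]' >/dev/null;python3 st.py
python3 - <<'E'
from h import *
im,K,C,s=grab("wrist","w24.png")
E
```

```text
pos [600.8 181.8 102.6] jaw -89.18 toolx [ 0.0436 -0.0015 -0.999 ] F [ 0.2 -0.7 -1.1] w 7.4 q [-0.29  0.69 -0.08  1.66  0.09  0.76 -1.97] t 67.68
pos [614.4  74.6 110.4] jaw -90.07 toolx [ 0.0527 -0.0095 -0.9986] F [ 0.2 -0.3 -1.5] w 7.0 q [-0.11  0.66 -0.08  1.69  0.1   0.75 -1.82] t 68.35
```

View pics/w24.png

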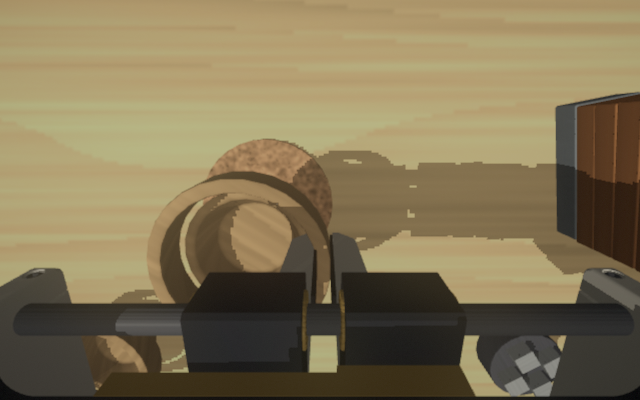

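```bash

python3 -m creep '[[-0.001,0.001,-0.006,0],[-0.001,0.001,-0.01,0],[-0.001,0.001,-0.011,0],[0,0.0005,-0.01,0],[0,0,-0.008,0],[0,0,-0.005,0],[0,0,-0.003,0],[0,0,-0.001,0]]' >/dev/null;python3 st.py

```

```text
pos [608.9  87.9  49.3] jaw -89.34 toolx [ 0.0494 -0.0039 -0.9988] F [-0.5 -0.3 -1.4] w 7.5 q [-0.14  0.74 -0.08  1.74  0.11  0.62 -1.84] t 69.07
```

```bash

python3 -m creep '[[0.0005,-0.002,0,0],[0.0005,-0.0025,0,0],[0.0005,-0.002,0,0],[0,-0.001,0,0],[0,0,0,0],[0,0,-0.0005,0],[0,0,-0.0005,0],[0,0,-0.0005,0]]' >/dev/null;python3 st.py

```

```text
pos [612.5  78.5  49.6] jaw -89.46 toolx [ 0.0538 -0.004  -0.9985] F [ 0.7  0.2 -2.4] w 7.1 q [-0.12  0.74 -0.08  1.74  0.12  0.61 -1.83] t 69.73
```

```bash

python3 -m creep '[[-0.0004,0,-0.001,0],[-0.0003,0,-0.001,0],[0,0,-0.001,0],[0,0,-0.001,0],[0,0,-0.001,0],[0,0,-0.0008,0],[0,0,-0.0006,0],[0,0,-0.0004,0]]' >/dev/null;python3 st.py

```

```text
pos [612.5  78.9  44.2] jaw -89.44 toolx [ 0.0558 -0.0037 -0.9984] F [-1.3 -0.3  3. ] w 7.1 q [-0.12  0.75 -0.08  1.74  0.12  0.6  -1.83] t 70.4
```

```bash

python3 -m creep '[[0,0,0,0],[0,0,0,0],[0,0,0,0],[0,0,0.003,0],[0,0,0.007,0],[0,0,0.012,0],[0,0,0.016,0],[0,0,0.02,0]]' 0.1 >/dev/null;python3 st.py
python3 -m creep '[[-0.008,0.004,0.025,0],[-0.014,0.01,0.028,0],[-0.016,0.015,0.028,0],[-0.016,0.016,0.025,0],[-0.012,0.014,0.018,0],[-0.008,0.009,0.012,0],[-0.004,0.005,0.007,0],[-0.002,0.002,0.003,0]]' >/dev/null;python3 st.py
python3 - <<'E'
from h import *
im,K,C,s=grab("wrist","w25.png")
E
```

```text
pos [609.3  79.1  99.9] jaw -89.39 toolx [ 0.0467 -0.0044 -0.9989] F [-0.1 -0.7 -0.2] w 41.9 q [-0.12  0.67 -0.09  1.7   0.1   0.72 -1.82] t 71.07
pos [528.1 155.1 260.8] jaw -89.65 toolx [ 0.06   -0.0017 -0.9982] F [ 0.5 -0.2 -0.6] w 42.0 q [-0.26  0.39 -0.11  1.7   0.08  1.   -1.97] t 71.73
```

View pics/w25.png

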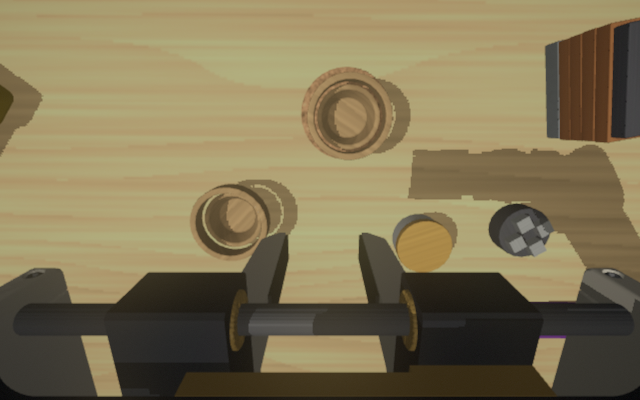

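```bash

python3 -m creep '[[0,0,-0.035,0],[0,0,-0.035,0],[0,0,-0.035,0],[0,0,0.035,0],[0,0,0.032,0],[0,0,0.022,0],[0,0,0.012,0],[0,0,0.006,0]]' >/dev/null;python3 st.py
python3 -m creep '[[0,0,-0.033,0],[0,0,-0.033,0],[0,0,-0.033,0],[0,0,0.033,0],[0,0,0.03,0],[0,0,0.022,0],[0,0,0.014,0],[0,0,0.008,0]]' >/dev/null;python3 st.py
python3 - <<'E'
from h import *
im,K,C,s=grab("wrist","w26.png")
for n,(x,y) in dict(P=(300,50),Q=(170,160)).items():
    cv2.imwrite(f"pics/w26{n}.png",cv2.resize(im[y:y+130,x:x+150,::-1],None,fx=5,fy=5,interpolation=cv2.INTER_CUBIC))
E
```

```text
pos [523.7 144.1 240.2] jaw -90.25 toolx [ 0.0213 -0.0188 -0.9996] F [ 0.4 -0.5 -0.4] w 42.0 q [-0.25  0.42 -0.1   1.72  0.08  0.99 -1.96] t 72.45
pos [520.8 134.1 228.1] jaw -90.85 toolx [-0.0122 -0.0328 -0.9994] F [-0.4  1.3 -0.3] w 41.6 q [-0.24  0.44 -0.1   1.72  0.08  1.01 -1.96] t 73.12
```

View pics/w26.png

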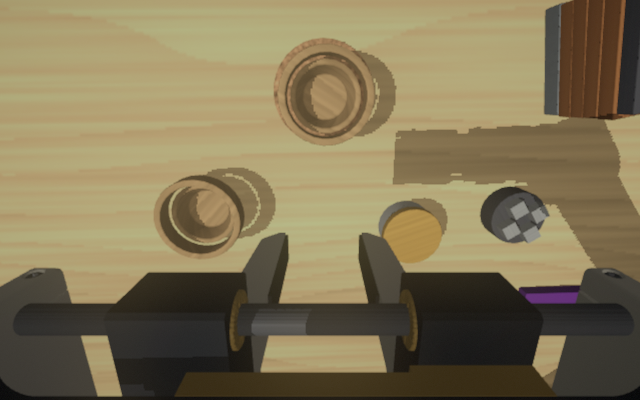

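```bash
python3 - <<'E'
from h import *
im=cv2.imread("pics/w26.png")
a=cv2.resize(im[30:150,260:390],None,fx=5,fy=5,interpolation=cv2.INTER_CUBIC); cv2.imwrite("pics/w26P.png",a)
a=cv2.resize(im[165:265,145:275],None,fx=5,fy=5,interpolation=cv2.INTER_CUBIC); cv2.imwrite("pics/w26Q.png",a)
E
```

```text
(no output)
```

View pics/w26P.png

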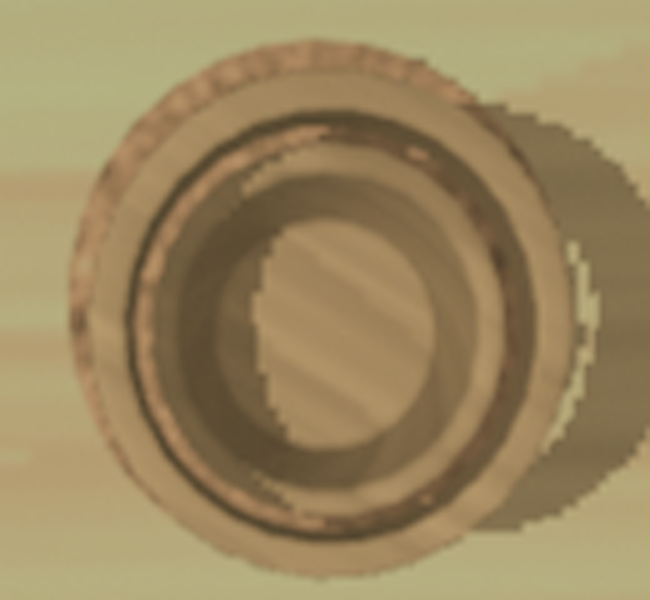

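View pics/w26Q.png

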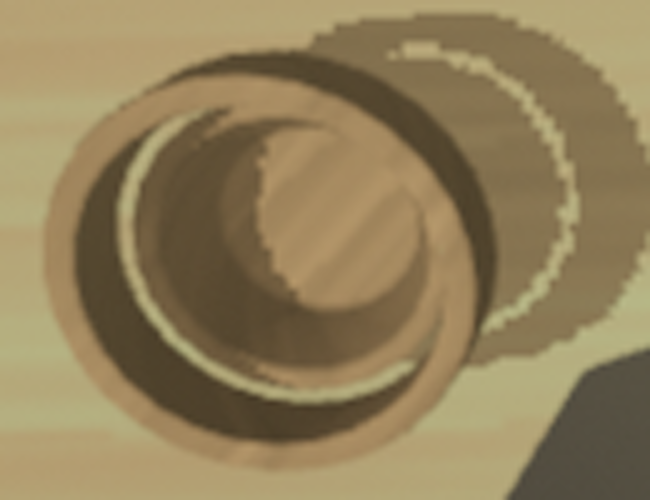

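```bash
python3 - <<'E'
from h import *
im,K,C,s=grab("wrist")
P=np.array([(92,330),(100,270),(125,200),(170,135),(230,92),(310,72),(390,85),(450,115),(510,170),(550,235),(570,310),(568,390),(540,460),(490,520),(420,560),(340,577),(260,565),(190,520),(130,450),(100,390)])/5+[260,30]
Q=np.array([(45,250),(55,195),(85,140),(130,100),(190,77),(250,75),(320,95),(380,130),(430,180),(465,240),(476,300),(460,360),(420,420),(360,455),(290,470),(220,462),(150,430),(90,375),(55,310)])/5+[145,165]
print(circ(P,K,C,.064,50),circ(Q,K,C,.058,50),s["position"])
E
```

```text
(array([607. , 124.4,  49. ]), array([607.1, 124.1]), np.float64(0.69)) (array([472.1, 276.4,  49. ]), array([472.2, 276.3]), np.float64(0.43)) [0.5216725  0.13422018 0.22931529]
```

```bash
python3 - <<'E'
from h import *
im,K,C,s=grab("wrist")
k=np.array([(68,320),(75,260),(100,180),(150,110),(220,60),(300,38),(370,42),(430,62),(470,95)])/5+[260,30]
print(circ(k,K,C,.006,60))
E
```

```text
(array([612. , 124.8,  60. ]), array([611.9, 124.8]), np.float64(0.35))
```

```bash

python3 -m creep '[[0.006,-0.004,-0.006,0.004],[0.012,-0.008,-0.014,0.004],[0.016,-0.01,-0.022,0.004],[0.016,-0.011,-0.024,0.003],[0.014,-0.009,-0.022,0],[0.01,-0.006,-0.018,0],[0.006,-0.004,-0.014,0],[0.003,-0.002,-0.01,0]]' >/dev/null;python3 st.py

```

```text
pos [604.4  75.   83.5] jaw -89.66 toolx [-0.0174 -0.035  -0.9992] F [ 0.1 -0.1 -0.5] w 42.0 q [-0.13  0.71 -0.08  1.67  0.12  0.79 -1.84] t 73.93
```

```bash

python3 -m creep '[[0.001,0.001,-0.005,0],[0.001,0.001,-0.006,0],[0.001,0.0005,-0.007,0],[0.0005,0.0005,-0.006,0],[0,0,-0.005,0],[0,0,-0.004,0],[0,0,-0.002,0],[0,0,-0.001,0]]' >/dev/null;python3 st.py

```

```text
pos [605.7  79.1  41.2] jaw -89.51 toolx [-0.0229 -0.0351 -0.9991] F [-0.9  0.1 -0.2] w 41.5 q [-0.14  0.78 -0.07  1.68  0.12  0.72 -1.85] t 74.6
```

```bash

python3 -m creep '[[0,0,0.001,0],[0,0,0.001,0],[0,0,0,0],[0,0,0,0],[0,0,0,0],[0,0,0,0],[0,0,0,0],[0,0,0,0]]' 1 18 >/dev/null;python3 st.py
python3 -m creep '[[0,0,0.002,0],[0,0,0.002,0],[0.001,0,0.001,0],[0.0015,0,0,0],[0.001,0,0,0],[0.0005,0,0,0],[0,0,0,0],[0,0,0,0]]' 1 18 >/dev/null;python3 st.py

```

```text
pos [607.9  80.3  46.3] jaw -89.53 toolx [-0.0167 -0.0328 -0.9993] F [-0.5 -0.   1.9] w 6.9 q [-0.14  0.77 -0.07  1.68  0.12  0.72 -1.85] t 75.27
pos [610.3  78.9  49.8] jaw -89.5 toolx [-0.0216 -0.0354 -0.9991] F [ 0.1  0.3 -0.9] w 7.0 q [-0.14  0.77 -0.07  1.67  0.12  0.74 -1.84] t 75.93
```

```bash

python3 -m creep '[[0.001,0.0003,0,0],[0.001,0.0003,-0.0005,0],[0.0003,0,-0.001,0],[0,0,-0.001,0],[0,0,-0.001,0],[0,0,-0.0008,0],[0,0,-0.0005,0],[0,0,-0.0003,0]]' >/dev/null;python3 st.py

```

```text
pos [613.3  78.9  46.4] jaw -89.53 toolx [-0.0207 -0.0361 -0.9991] F [-1.  -0.4  2.8] w 7.3 q [-0.14  0.78 -0.07  1.66  0.12  0.74 -1.84] t 76.6
```

Bowl one is down on the pad. I'll release it, back off and look.

```bash

python3 -m creep '[[0,0,0,0],[0,0,0,0],[0,0,0,0],[0,0,0.003,0],[0,0,0.007,0],[0,0,0.012,0],[0,0,0.016,0],[0,0,0.02,0]]' 0.1 >/dev/null;python3 st.py
python3 -m creep '[[-0.008,0.006,0.022,0],[-0.014,0.012,0.024,0],[-0.016,0.017,0.024,0],[-0.016,0.018,0.02,0],[-0.012,0.016,0.014,0],[-0.008,0.011,0.008,0],[-0.004,0.007,0.004,0],[-0.002,0.003,0.002,0]]' >/dev/null;python3 st.py
python3 - <<'E'
from h import *
im,K,C,s=grab("wrist","w27.png")
im=im[:,:,::-1]
cv2.imwrite("pics/w27P.png",cv2.resize(im[40:170,290:420],None,fx=5,fy=5,interpolation=cv2.INTER_CUBIC))
E
```

```text
pos [610.2  79.4 102.9] jaw -89.47 toolx [-0.0291 -0.0364 -0.9989] F [ 0.4  0.1 -0.2] w 42.4 q [-0.13  0.7  -0.08  1.62  0.11  0.86 -1.83] t 77.27
pos [530.9 170.7 239.1] jaw -89.84 toolx [-0.0102 -0.0326 -0.9994] F [-0.2  0.  -0.5] w 41.6 q [-0.3   0.46 -0.1   1.65  0.08  1.06 -2.  ] t 77.93
```

View pics/w27.png

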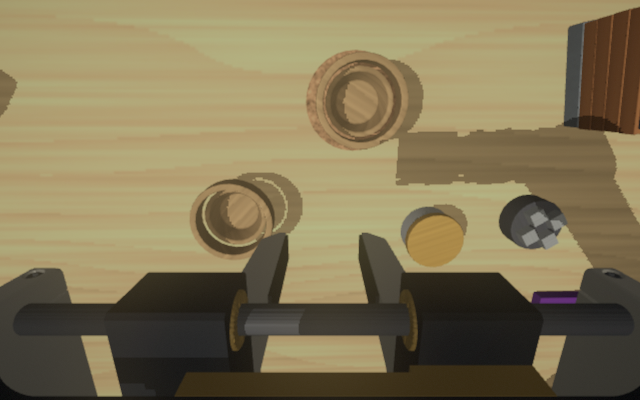

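View pics/w27P.png

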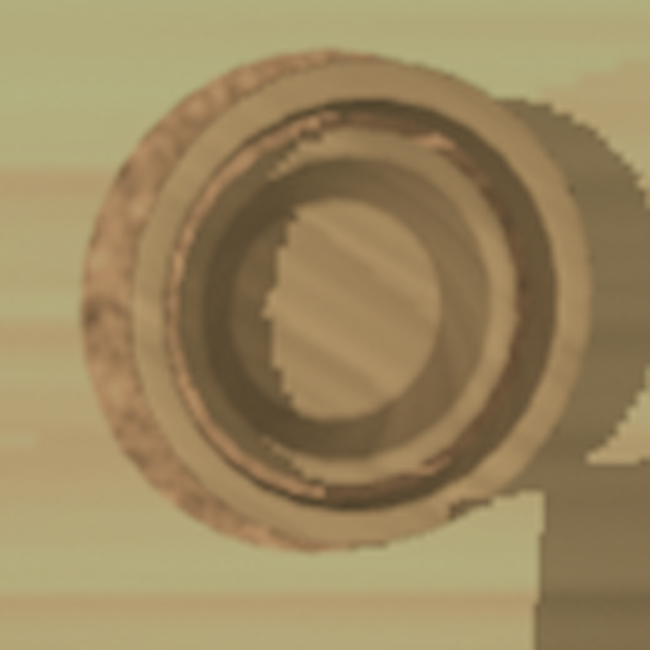

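```bash
python3 - <<'E'
from h import *
im,K,C,s=grab("wrist")
P=np.array([(133,310),(142,240),(170,165),(220,105),(280,70),(345,58),(410,65),(480,95),(540,150),(575,215),(590,290),(582,360),(560,430),(510,490),(440,530),(360,547),(285,535),(215,490),(165,425),(140,370)])/5+[290,40]
k=np.array([(82,310),(90,250),(120,170),(170,105),(230,65),(300,50),(85,350),(105,420),(150,480),(210,530),(270,550)])/5+[290,40]
print(circ(P,K,C,.064,50),circ(k,K,C,.006,60))
cv2.imwrite("pics/w27Q.png",cv2.resize(im[170:270,180:310,::-1],None,fx=5,fy=5,interpolation=cv2.INTER_CUBIC))
E
```

```text
(array([611.2, 124.4,  49.3]), array([611.3, 124.3]), np.float64(0.81)) (array([611.1, 124.6,  60.6]), array([611.1, 125.4]), np.float64(0.34))
```

View pics/w27Q.png

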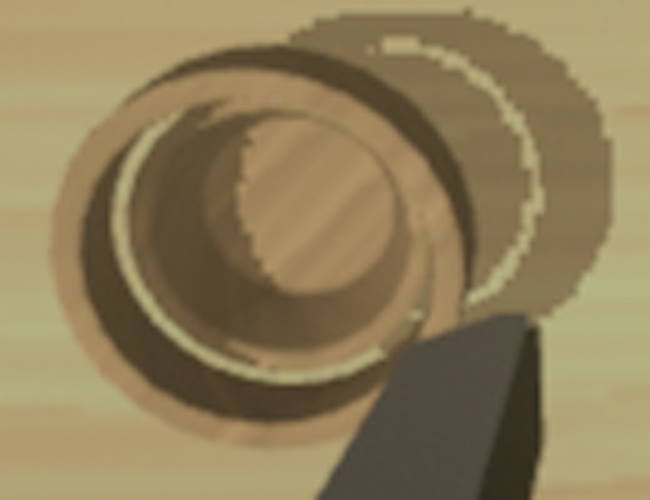

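```bash
python3 - <<'E'
from h import *
im,K,C,s=grab("wrist"); print(s["position"],yaw(s))
P=np.array([(53,240),(65,185),(95,135),(140,95),(200,72),(260,72),(320,92),(375,125),(420,170),(455,235),(465,290),(250,447),(320,440),(180,425),(120,385),(75,320)])/5+[180,170]
print(circ(P,K,C,.058,50))
E
```

```text
[0.53120393 0.16972463 0.2381407 ] -89.89308139369636
(array([472.2, 273.9,  48.1]), array([471.5, 273. ]), np.float64(0.68))
```

```bash

python3 -m creep '[[-0.005,0.005,-0.006,0],[-0.009,0.009,-0.015,0],[-0.012,0.011,-0.022,0],[-0.012,0.011,-0.024,0],[-0.009,0.009,-0.022,0],[-0.006,0.006,-0.018,0],[-0.003,0.003,-0.012,0],[-0.001,0.001,-0.007,0]]' >/dev/null;python3 st.py
python3 - <<'E'
from h import *
im,K,C,s=grab("wrist","w28.png")
cv2.imwrite("pics/w28Q.png",cv2.resize(im[130:290,160:370,::-1],None,fx=3.5,fy=3.5,interpolation=cv2.INTER_CUBIC))
E
```

```text
pos [472.3 214.2  97.4] jaw -91.09 toolx [-0.0213 -0.0454 -0.9987] F [ 0.4 -0.7  0.5] w 41.7 q [-0.43  0.59 -0.08  1.9   0.12  0.69 -2.18] t 78.75
```

View pics/w28Q.png

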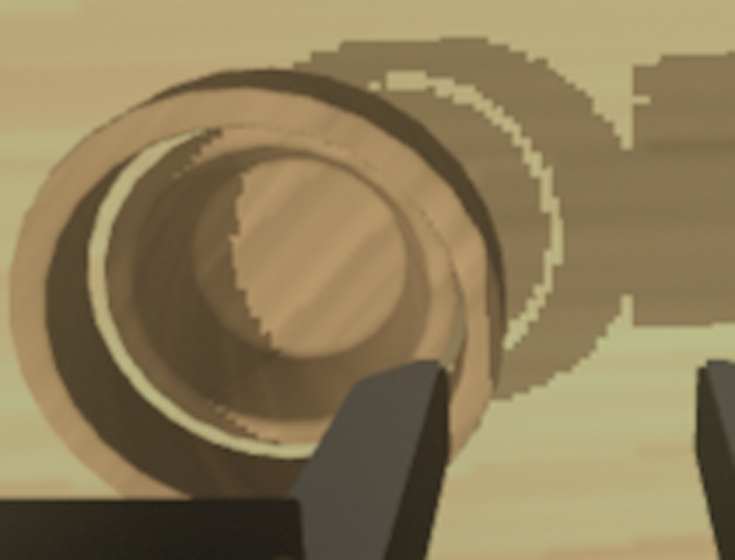

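```bash
python3 - <<'E'
from h import *
im,K,C,s=grab("wrist"); print(s["position"])
P=np.array([(11,300),(20,240),(50,175),(100,125),(170,93),(240,87),(310,98),(375,135),(430,185),(470,245),(493,310),(492,375),(475,430),(25,370),(60,440),(110,490)])/3.5+[160,130]
print(circ(P,K,C,.058,50))
E
```

```text
[0.47140804 0.21371077 0.09637514]
(array([471.4, 275.8,  48.3]), array([470.2, 275.7]), np.float64(0.79))
```

```bash

python3 -m creep '[[0,0.003,-0.003,0.008],[0,0.004,-0.005,0.008],[0,0.004,-0.006,0.004],[0,0.002,-0.006,0],[0,0.001,-0.005,0],[0,0,-0.004,0],[0,0,-0.002,0],[0,0,-0.001,0]]' >/dev/null;python3 st.py

```

```text
pos [477.5 228.1  65.1] jaw -90.17 toolx [-0.013  -0.044  -0.9989] F [0.3 0.3 0.3] w 41.7 q [-0.46  0.65 -0.08  1.9   0.13  0.62 -2.2 ] t 79.52
```

```bash

python3 -m creep '[[-0.0015,0.0005,-0.003,0],[-0.002,0.0005,-0.004,0],[-0.001,0,-0.005,0],[-0.001,0,-0.004,0],[0,0,-0.003,0],[0,0,-0.002,0],[0,0,-0.001,0],[0,0,0,0]]' >/dev/null;python3 st.py

```

```text
pos [471.3 228.7  40.7] jaw -90.2 toolx [-0.0131 -0.0444 -0.9989] F [ 0.3 -0.6  0.5] w 41.6 q [-0.47  0.69 -0.07  1.93  0.14  0.56 -2.22] t 80.18
```

```bash

python3 -m creep '[[0,0,0,0],[0,0,0,0],[0,0,0,0],[0,0,0,0],[0,0,0,0],[0,0,0,0],[0,0,0,0],[0,0,0,0]]' 1 18 >/dev/null;python3 st.py
python3 -m creep '[[0,0,0.006,0],[0,0,0.012,0],[0.002,0,0.016,0],[0.005,-0.002,0.018,0],[0.009,-0.005,0.018,0],[0.013,-0.008,0.016,0],[0.016,-0.011,0.012,0],[0.018,-0.014,0.008,0]]' >/dev/null;python3 st.py
python3 -m creep '[[0.018,-0.017,0.003,0],[0.016,-0.018,0,0],[0.012,-0.018,0,0],[0.008,-0.016,0,0],[0.005,-0.012,0,0],[0.003,-0.008,0,0],[0.001,-0.004,0,0],[0,-0.002,0,0]]' >/dev/null;python3 st.py

```

```text
pos [473.3 229.7  41.9] jaw -90.26 toolx [-0.0088 -0.0417 -0.9991] F [-0.6 -0.4  0.3] w 8.8 q [-0.47  0.68 -0.07  1.93  0.14  0.56 -2.22] t 80.85
pos [525.8 189.9 150.1] jaw -89.4 toolx [-0.0291 -0.049  -0.9984] F [ 0.3 -0.5 -1.8] w 8.4 q [-0.34  0.57 -0.1   1.74  0.11  0.89 -2.06] t 81.52
pos [591.5  85.2 155.7] jaw -89.58 toolx [-0.0304 -0.0522 -0.9982] F [-0.4  0.1 -0.5] w 8.2 q [-0.15  0.62 -0.09  1.62  0.12  0.95 -1.86] t 82.18
```

```bash

python3 -m creep '[[0.003,0,-0.003,0],[0.005,-0.001,-0.005,0],[0.005,-0.001,-0.006,0],[0.004,-0.001,-0.006,0],[0.002,-0.001,-0.004,0],[0.001,0,-0.003,0],[0,0,-0.001,0],[0,0,0,0]]' >/dev/null;python3 st.py
python3 - <<'E'
from h import *
im,K,C,s=grab("wrist","w29.png")
cv2.imwrite("pics/w29Q.png",cv2.resize(im[130:310,130:370,::-1],None,fx=3.3,fy=3.3,interpolation=cv2.INTER_CUBIC))
E
```

```text
pos [610.8  86.8 123.1] jaw -89.09 toolx [-0.0347 -0.0492 -0.9982] F [-0.3  0.5 -1.5] w 8.4 q [-0.14  0.68 -0.09  1.59  0.13  0.92 -1.85] t 82.85
```

View pics/w29Q.png

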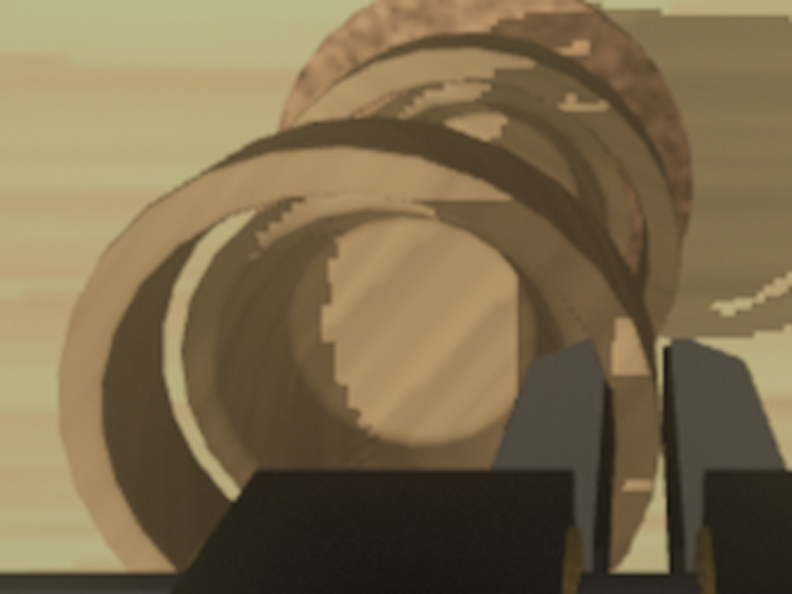

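```bash
python3 - <<'E'
from h import *
im,K,C,s=grab("wrist"); print(s["position"])
P=np.array([(58,380),(68,320),(95,265),(140,210),(200,172),(270,150),(350,145),(430,160),(500,190),(560,235),(610,285),(645,340),(660,410),(655,470),(62,440),(85,505),(115,555)])/3.3+130
L=np.array([(300,112),(350,78),(420,53),(480,46),(550,58),(610,95),(650,140),(678,200),(683,260)])/3.3+130
print(circ(P,K,C,s["position"][2]+.016,50),circ(L,K,C,.064,50))
E
```

```text
[0.6107194  0.08687928 0.12318202]
(array([610.5, 132.5,  48.1]), array([608.4, 132.4]), np.float64(0.4)) (array([612.6, 122.3,  49.2]), array([611.7, 122.7]), np.float64(0.42))
```

```bash

python3 -m creep '[[0.0005,-0.002,-0.001,-0.005],[0.0005,-0.0025,-0.002,-0.005],[0.0005,-0.002,-0.003,-0.004],[0,-0.0008,-0.003,0],[0,0,-0.003,0],[0,0,-0.002,0],[0,0,-0.001,0],[0,0,0,0]]' >/dev/null;python3 st.py
python3 - <<'E'
from h import *
im,K,C,s=grab("wrist","w30.png")
cv2.imwrite("pics/w30Q.png",cv2.resize(im[130:310,130:370,::-1],None,fx=3.3,fy=3.3,interpolation=cv2.INTER_CUBIC))
E
```

```text
pos [612.8  78.1 108.2] jaw -90.04 toolx [-0.033  -0.0486 -0.9983] F [-0.8 -0.8 -2.4] w 8.6 q [-0.13  0.7  -0.09  1.61  0.13  0.88 -1.85] t 83.62
```

View pics/w30Q.png

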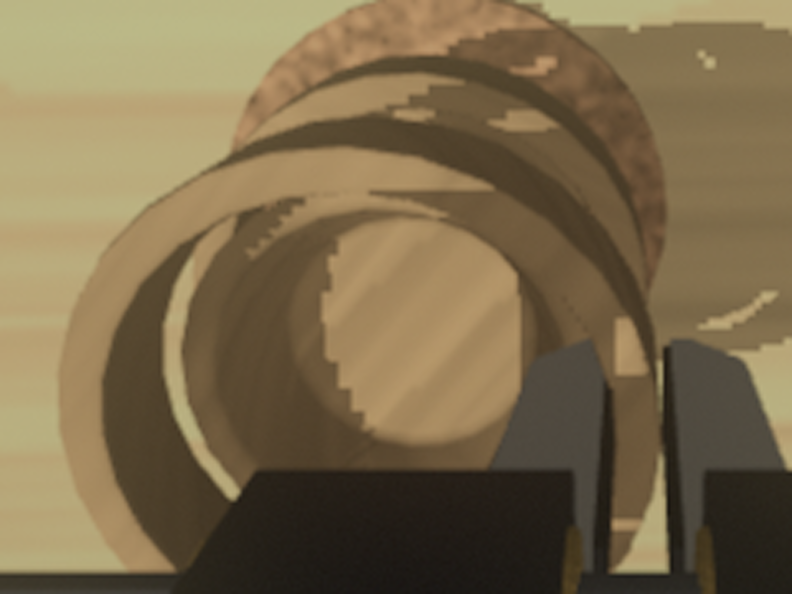

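```bash

python3 -m creep '[[0,0,-0.003,0],[0,0,-0.004,0],[0,0,-0.004,0],[0,0,-0.004,0],[0,0,-0.003,0],[0,0,-0.002,0],[0,0,-0.001,0],[0,0,0,0]]' >/dev/null;python3 st.py

```

```text
pos [612.7  78.8  84.8] jaw -89.99 toolx [-0.0331 -0.0482 -0.9983] F [-0.3 -0.3 -1.1] w 8.2 q [-0.14  0.73 -0.08  1.62  0.13  0.83 -1.86] t 84.33
```

```bash

python3 -m creep '[[0,0,-0.001,0],[0,0,-0.002,0],[0,0,-0.002,0],[0,0,-0.002,0],[0,0,-0.0015,0],[0,0,-0.001,0],[0,0,-0.001,0],[0,0,-0.0005,0]]' >/dev/null;python3 st.py

```

```text
pos [613.5  78.9  73.5] jaw -90.01 toolx [-0.031  -0.0478 -0.9984] F [ 0.8  0.  -0.6] w 8.2 q [-0.14  0.75 -0.08  1.63  0.13  0.81 -1.86] t 85.0
```

```bash

python3 -m creep '[[-0.0003,0,-0.0006,0],[0,0,-0.0006,0],[0,0,-0.0006,0],[0,0,-0.0006,0],[0,0,-0.0004,0],[0,0,-0.0003,0],[0,0,0,0],[0,0,0,0]]' >/dev/null;python3 st.py

```

```text
pos [614.2  79.   72.2] jaw -90.03 toolx [-0.0283 -0.0472 -0.9985] F [-0.3 -0.4  0.9] w 8.6 q [-0.14  0.75 -0.08  1.63  0.13  0.8  -1.86] t 85.67
```

Contact is at the expected height (72.2 mm measured, 71.9 predicted). I'll release, rise and check.

```bash

python3 -m creep '[[0,0,0,0],[0,0,0,0],[0,0,0,0],[0,0,0.003,0],[0,0,0.007,0],[0,0,0.012,0],[0,0,0.016,0],[0,0,0.02,0]]' 0.1 >/dev/null;python3 st.py
python3 -m creep '[[-0.008,-0.004,0.022,0],[-0.014,-0.006,0.024,0],[-0.016,-0.008,0.024,0],[-0.016,-0.008,0.02,0],[-0.012,-0.006,0.014,0],[-0.008,-0.004,0.008,0],[-0.004,-0.002,0.004,0],[-0.002,-0.001,0.002,0]]' >/dev/null;python3 st.py
python3 - <<'E'
from h import *
im,K,C,s=grab("wrist","w31.png")
im,K,C,s=grab("side","s31.png"); cv2.imwrite("pics/s31c.png",cv2.resize(im[130:270,180:360,::-1],None,fx=4,fy=4,interpolation=cv2.INTER_CUBIC))
im,K,C,s=grab("scene","c31.png")
E
```

```text
pos [611.1  78.8 129.3] jaw -89.98 toolx [-0.0374 -0.0486 -0.9981] F [-0.4 -0.6 -0.2] w 41.8 q [-0.13  0.68 -0.09  1.59  0.12  0.93 -1.85] t 86.33
pos [531.7  40.1 267. ] jaw -89.95 toolx [-0.0152 -0.0449 -0.9989] F [-0.1 -0.5 -0.3] w 42.0 q [-0.07  0.4  -0.11  1.67  0.09  1.1  -1.78] t 87.0
```

View pics/w31.png

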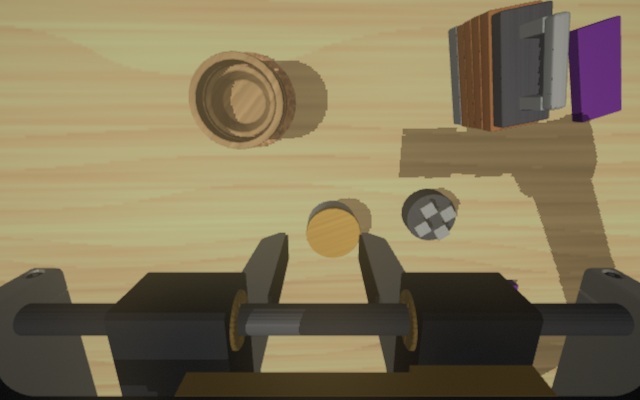

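View pics/s31c.png

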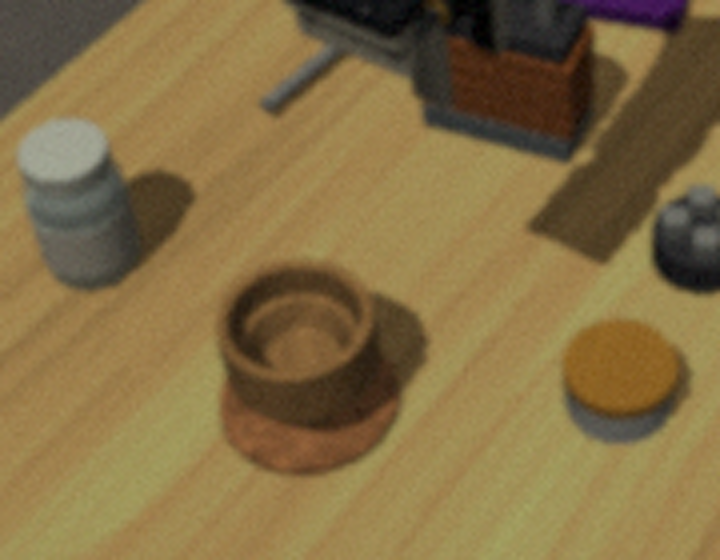

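View pics/c31.png

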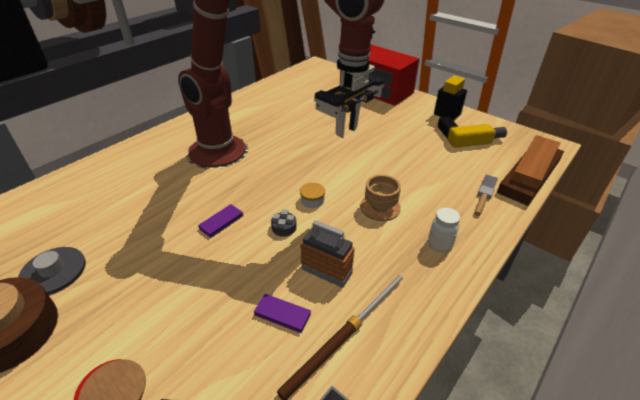

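```bash
python3 - <<'E'
from h import *
im=cv2.imread("pics/c31.png"); cv2.imwrite("pics/c31c.png",cv2.resize(im[160:300,270:420],None,fx=5,fy=4.2,interpolation=cv2.INTER_CUBIC))
im=cv2.imread("pics/w31.png"); cv2.imwrite("pics/w31c.png",cv2.resize(im[40:160,180:310],None,fx=5,fy=5,interpolation=cv2.INTER_CUBIC))
E
```

```text
(no output)
```

View pics/c31c.png

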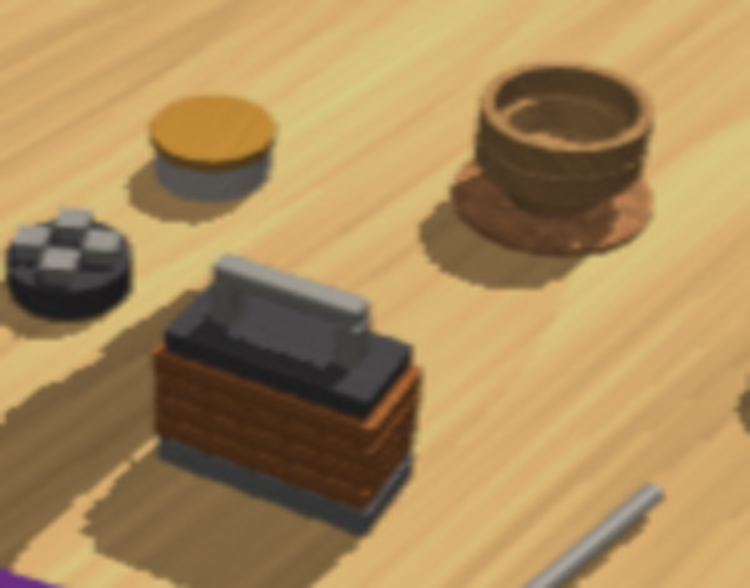

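View pics/w31c.png

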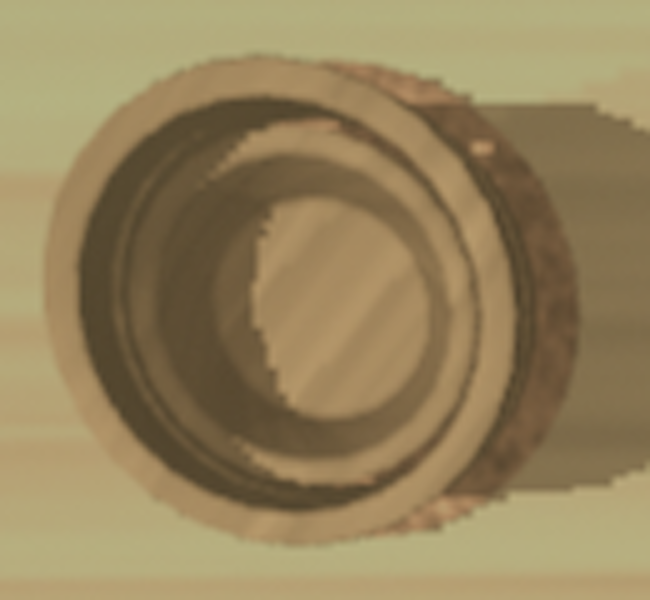

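```bash
python3 - <<'E'
from h import *
im,K,C,s=grab("wrist")
P=np.array([(45,290),(50,235),(75,165),(120,105),(185,65),(260,55),(340,70),(410,110),(465,170),(500,230),(517,310),(510,380),(485,450),(430,510),(360,540),(290,545),(215,520),(150,480),(95,420),(60,350)])/5+[180,40]
print(circ(P,K,C,.088,50),s["time_s"])
print(robot.finish_job())
E
```

```text
(array([611. , 123.7,  48.8]), array([610.8, 123.6]), np.float64(0.67)) 87.15
the job is handed in; nothing more can be done
None
```

The job is handed in at about 87 s. All four boards are piled on the grey block with the weight on top, and both bowls are nested on the cork pad. I never reached for the tin, the chuck or the purple look-alikes, and the last pictures show nothing moved.

**Boards and weight:** My last checks put the top board within about 1 mm of the block's centre (yaw 11.1° on both). The lower boards sit about 1 mm short of the block's far end. The weight went on only once the pile was complete, and sits within about 1.5 mm of the pile's centre, at yaw 11.2°.

**Bowls:** Only two were present. The first landed about 5 mm off the pad's centre, so I picked it up again and moved it. The nested upper bowl's rim now measures (611.0, 123.7) mm against a pad centre of (611.2, 124.7) mm. It looks seated and level, and I commanded at most 18 N of grip.

**What went wrong on the way:**
- The tool slowly tilted with each move, up to about 8°. I shook the tilt back out in free air twice, and it was 1–3° while I carried the later parts.
- The fourth board touched the pile once about 9 mm off line, at roughly 2 N. I lifted it and set it down again; the pile still looked flush afterwards.
- Different views disagreed by 1–3 mm on some positions, so these figures are good to about 2 mm.

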